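# Stack two dishes with a backing sheet and swing the magnifier over them

### The job

Lay the white backing sheet with the finger tab on the glass dish that stands on the white tile so that it covers the whole dish, then set the second glass dish gently on the sheet, straight above the first. After that, swing the bench magnifier's arm until its lens is centred over the upper dish, and let go so that it stays there. Do not shift the lower dish, and leave the other things on the bench where they are.

Things in the scene. Friction and masses are not known exactly. Their poses are not given: they have to be found in the camera images.
- lower_dish: closed clear glass petri dish, 69 mm across, 15 mm high (its grip and contact diameter is 65 mm, contact height 14 mm), standing on the white tile; origin at the centre of its underside, z up. Light (about 80 g): it slides when nudged
- upper_dish: second dish, same shape and size, standing on the bench at the left; about 60 g; origin at the centre of its underside, z up. It may be gripped across its 65 mm diameter
- sheet: flat stiff white plastic backing sheet on the bench at the left, 4 mm thick, about 70 g. Its origin is on the underside, in the middle of the 90 x 90 mm clear area. At its -x edge stands an upright finger tab 10 mm thick (x from -55 to -45 mm), 40 mm long along y, its top 32 mm above the underside: pinch the tab across its thickness, along x. Any yaw is fine when it is laid
- white_tile: fixed white tile, 165 x 165 x 4 mm, the inspection place; origin at the centre of its underside
- magnifier_stand: fixed stand of the magnifier: round white foot 150 mm across with a post; origin at the foot's centre on the bench, the vertical shoulder axis passes through it. The magnifier's parts are all below 0.205 m except the handle
- shoulder_link (a joint): shoulder hinge, vertical axis, rad, grows anticlockwise seen from above, range -1.1 to 1.0; at 0 the first link points 0.2 rad anticlockwise of the stand's +y. The link is 260 mm long from the shoulder axis to the elbow axis. Stiff: it stays where it is left; both hinges hold by friction of about 0.6 N m
- lens_link (a joint): elbow hinge, vertical axis, rad, grows anticlockwise seen from above, range -2.0 to 0.5; at -2.0 the second link is in line with the first, at 0 it is folded back 2.0 rad anticlockwise from there. From the elbow axis to the lens centre 230 mm, to the handle's axis 306 mm, on one line. Equally stiff
- elbow (a point): point on the elbow axis, 169 mm above the bench
- lens_center (a point): centre of the round lens (clear diameter 104 mm, ring 126 mm outside) at the height of the ring's underside, 169 mm above the bench; the ring is 20 mm thick
- lens_handle (a point): top of the magnifier's handle, an upright black round post of 18 mm diameter on the far rim of the lens ring, 76 mm beyond the lens centre; the point is 249 mm above the bench and the post's bare length is the 60 mm below it. Held or pushed here, the lens moves on its two hinges in the level plane; 3 to 10 N move it
- dark_bottle: bystander: small dark bottle, 51 mm across, 93 mm high; origin at the centre of its underside
- small_beaker: bystander: small glass beaker, 59 mm across, 72 mm high; origin at the centre of its underside
- cream_cap_bottle: bystander: small bottle with a cream screw cap, 47 mm across, 79 mm high; origin at the centre of its underside
- tip_box: bystander: blue pipette tip box with clear lid, 94 x 118 x 78 mm; origin at the centre of its underside
- small_flask: bystander: small glass conical flask, 64 mm across, 107 mm high; origin at the centre of its underside
Not all that is in view belongs to the job. What is shaped like the upper_dish but brown is not meant. There is more than one size of the sheet; the job needs the larger.

How it is judged:
By the outcome, as a careful person would: the job done as asked, in the order asked, and still so for the second after the job is handed in, with the robot touching nothing.
It also fails if it takes over 69 s, if anything falls off the work surface, if the arm or the gripper's body presses on something with over 40 N, if the wrist force passes 120 N, or if a joint passes its speed limit or range.

### The arm

A 6-joint arm with a two-finger parallel gripper is mounted at the origin on a cart in front of the work surface, level with it; the furniture and walls round the work are solid. World frame = base frame: x ahead of the robot, y to its left, z up, the work surface at z = 0. Lengths are in m, angles in rad, forces in N, time in s.
With the tool pointing down it reaches from about 0.4 to 0.825 m from the base axis. Payload 7 kg.
Tool frame: the origin (TCP) lies midway between the tips of the shut fingers; the grasp point (between the pads) lies grip_depth behind it (grip_depth is the distance from the TCP to the grasp point, in m); z points along the fingers, y is the direction in which the jaws open and shut (so a half turn about z gives the same grasp; the last joint's range is limited). The gripper opens to 88 mm and grips with 3 to 60 N. Pads are 19 mm wide; open, the fingers measure 130 mm over their backs; the gripper's body (78 mm by 193 mm) begins 47 mm behind the grasp point.
Start: joints at [1.432, 0.359, 0.012, 0, -1.224, -0.288], TCP at [0.279, 0.614, 0.227] pointing down, gripper open.
Joint ranges: [-3.07, 3.07], [-1.43, 2.12], [-1.02, 1.25], [-3.03, 1.67], [-3.05, -0], [-3.03, 3.03]. Speed limits (rad/s): [2.39, 2.39, 3.01, 3.14, 3.14, 3.14].

### API

Orientations are given as a unit quaternion [w, x, y, z].
In Python, from rig import observe, snapshot, hand_in, search_frame, spot_point, grip_depth gives the robot as it stands. The module is installed in compiled form; this text tells all that it offers.
- The arm moves only by the shell command python3 -m pendant 'ROWS'. ROWS is a JSON object of lists of equal length, an entry for each row: "offset": the shift along the tool's x, y, z in cm, a list of three; "dr": the turn, a rotation vector about the tool's x, y, z in degrees, a list of three; "jaw": the gripper command: -1 is shut, 1 is fully open, values between are in proportion. A call has exactly 10 rows; each row shifts and turns the pose as measured when the row begins, along the tool's axes as they then stand; what a row does not reach is not made up. A row lasts 1/10 s, in which the tool goes at most 50 mm and 8.59 degrees, less where a joint would pass 70% of its speed; a pose out of reach is approached as far as the arm can. A call is refused whole if a number of a shift passes 5 or a number of a turn 8.59, either way. A call with a gripper value outside its range is refused whole. The fingers move at their own pace and stop on an object; the grip force is fixed at half the most. Time passes only in rows, so rows that do not move let the fingers close, or fill a call up. It gives the time, the measured TCP pose, the force and the opening at its end, in the units of the state.
- observe(): the state, without advancing time (a new reading comes with each control period).
- snapshot(name): name is "scene" or "side" or "wrist"; returns a dict with "frame" (420x560x3 uint8, red, green, blue), "range_z" (420x560 float32, m along the optical axis (not along the pixel's ray), 0 where there is no reading), "fx", "fy", "cx", "cy" (pixels), "k1" (the pictures are not rectified: a ray, as slopes to the right and down, at radius r is drawn at 1 + k1 r^2 times it, then the intrinsics apply), "xyz" and "orientation" of the camera in the world. Camera axes: x right, y down, z forward; pixel columns grow to the right and rows downward; lengths in m; the calibration is good to about 2 mm. A picture is of the moment at which its call begins.
- hand_in(): hands the job in, once; it reports no verdict.
Trained networks look in the newest picture that a camera, given by its name, has taken for a name from the list of things; names that differ only in an ending like _2 or _b are one class to them, and where a whole thing is asked for, a point or a joint stands for the part that bears it (a point fixed in the world has none). Each returns a list of dicts, best first, with "p" (0 to 1); they miss things now and then, are a little off and sometimes report something else, mostly with a low value. They report only what shows in the picture. A call takes as long as a camera call. They do not tell look-alikes from the thing itself.
- search_frame(camera, query): "rect" ([centre column, centre row, width, height] in pixels, round what is visible of it).
- spot_point(camera, query): "pixel" ([column, row] in pixels: a listed point, or the origin of a listed thing).
The state is a dict: "t": time; "joints": joint angles; "qd": joint speeds; "joint_efforts": joint torques, N m; "tcp_pos": TCP position; "ee_rot": TCP orientation; "ft_force": force on the tool from outside, world axes, zero at the start; "ft_torque": the same for the moment, N m; "width": opening from 0.0 (shut) to 1.0 (fully open).
Only numpy, scipy, OpenCV 4.12 (cv2) and the standard library are available. Lean on these libraries where they do the work, as an engineer would, in place of code of your own. Each camera call takes 0.05 s, during which the arm holds its last target.

## Working session

There is one attempt and no reset: what is moved stays moved. The work goes in short steps, Python scripts to look and compute and a shell command to move; the robot and the scene stay as the last step left them, time stands still between calls to the robot, and variables do not carry over. Pictures are saved under pics/ and viewed, and the job is handed in when it is done.

```bash
mkdir -p pics; ls; cat > h.py <<'E'
import numpy as np, cv2
from scipy.spatial.transform import Rotation as R
from rig import observe, snapshot, search_frame, spot_point, grip_depth
def rot(q): return R.from_quat([q[1],q[2],q[3],q[0]])
def save(s,n): cv2.imwrite('pics/'+n+'.png', s['frame'][:,:,::-1])
def ray(s,px):
    K=np.array([[s['fx'],0,s['cx']],[0,s['fy'],s['cy']],[0,0,1]])
    d=np.array([(px[0]-s['cx'])/s['fx'],(px[1]-s['cy'])/s['fy']]); u=d.copy()
    for _ in range(30): u=d/(1+s['k1']*(u@u))
    return np.array(s['xyz']), rot(s['orientation']).apply([u[0],u[1],1.0])
def atz(s,px,z):
    o,d=ray(s,px); return o+d*(z-o[2])/d[2]
def depthpt(s,px):
    o,d=ray(s,px); c,r=int(round(px[0])),int(round(px[1]))
    return o+d*s['range_z'][r,c]
def proj(s,P):
    v=rot(s['orientation']).inv().apply(np.array(P)-np.array(s['xyz']))
    u=v[:2]/v[2]; u=u*(1+s['k1']*(u@u)); return np.array([u[0]*s['fx']+s['cx'],u[1]*s['fy']+s['cy']])
def tri(s1,p1,s2,p2):
    o1,d1=ray(s1,p1);o2,d2=ray(s2,p2)
    A=np.array([d1,-d2]).T; t=np.linalg.lstsq(A,o2-o1,rcond=None)[0]
    a=o1+d1*t[0];b=o2+d2*t[1]; return (a+b)/2, np.linalg.norm(a-b)
def cloud(s):
    h,w=s['range_z'].shape
    c,r=np.meshgrid(np.arange(w),np.arange(h))
    pts=np.stack([c.ravel(),r.ravel()],1).astype(float)
    d=np.stack([(pts[:,0]-s['cx'])/s['fx'],(pts[:,1]-s['cy'])/s['fy']],1);u=d.copy()
    for _ in range(15): u=d/(1+s['k1']*(u**2).sum(1))[:,None]
    v=np.c_[u,np.ones(len(u))]*s['range_z'].ravel()[:,None]
    return (rot(s['orientation']).apply(v)+np.array(s['xyz'])).reshape(h,w,3)
E
python3 - <<'E'
from h import *
print(observe()); print(grip_depth() if callable(grip_depth) else grip_depth)
for n in ['scene','side','wrist']:
    s=snapshot(n); save(s,n+'0'); print(n,s['xyz'],s['orientation'],s['fx'],s['k1'])
    for q in ['lower_dish','upper_dish','sheet','white_tile','magnifier_stand','elbow','lens_center','lens_handle']:
        print(q,[(np.round(a['pixel']).tolist(),round(a['p'],2)) for a in spot_point(n,q)][:4])
E
```

```text
pics
{'t': 0.0, 'joints': array([ 1.43207106e+00,  3.59371529e-01,  1.10713202e-02, -3.36622291e-04,
       -1.22407834e+00, -2.88105888e-01]), 'qd': array([ 3.97002367e-04, -3.34237231e-04,  1.42682325e-04, -2.01823997e-03,
        2.26587761e-04, -7.62898451e-05]), 'joint_efforts': array([ 9.32959629e-04, -5.82719707e+01,  2.93070710e+01,  6.99750736e+00,
        6.99098004e-03, -1.50454903e-04]), 'tcp_pos': array([0.27926734, 0.61399823, 0.22564047]), 'ee_rot': array([ 8.00712516e-04,  9.77300740e-01, -2.11855167e-01, -9.87756771e-05]), 'ft_force': array([-0.32653273, -0.21962245,  0.2049178 ]), 'ft_torque': array([ 0.02005452, -0.00326169,  0.00942113]), 'width': 1.0039276476346803}
0.0188
scene [-0.18917386 -0.55375933  0.85046761] [-0.43507538  0.8083469  -0.3505809   0.18541233] 381.584312793507 -0.010049793307474504
lower_dish [([296.0, 248.0], 0.69), ([233.0, 240.0], 0.6)]
upper_dish [([224.0, 267.0], 0.71), ([268.0, 221.0], 0.7)]
sheet [([158.0, 204.0], 0.71), ([236.0, 237.0], 0.66)]
white_tile [([294.0, 251.0], 0.85)]
magnifier_stand [([246.0, 282.0], 0.62), ([421.0, 269.0
[... 189 characters left out ...]
68009  0.91804172  0.30260843 -0.07588932] 486.83689824038277 0.0035532495883759865
lower_dish [([268.0, 242.0], 0.8)]
upper_dish [([236.0, 190.0], 0.65), ([308.0, 209.0], 0.57)]
sheet [([273.0, 186.0], 0.65), ([318.0, 114.0], 0.62)]
white_tile [([263.0, 241.0], 0.68), ([307.0, 207.0], 0.22)]
magnifier_stand [([242.0, 361.0], 0.71)]
elbow [([282.0, 270.0], 0.57)]
lens_center [([206.0, 254.0], 0.61)]
lens_handle [([181.0, 244.0], 0.6)]
wrist [0.34862286 0.58323758 0.38589225] [-0.07660473 -0.53580639  0.83244175  0.11867583] 289.25774198475716 -0.01137258121783249
lower_dish []
upper_dish []
sheet [([181.0, 141.0], 0.68)]
white_tile []
magnifier_stand []
elbow []
lens_center []
lens_handle []
```

View pics/scene0.png

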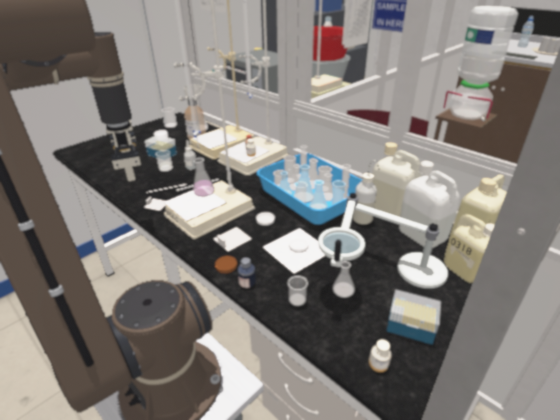

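View pics/side0.png

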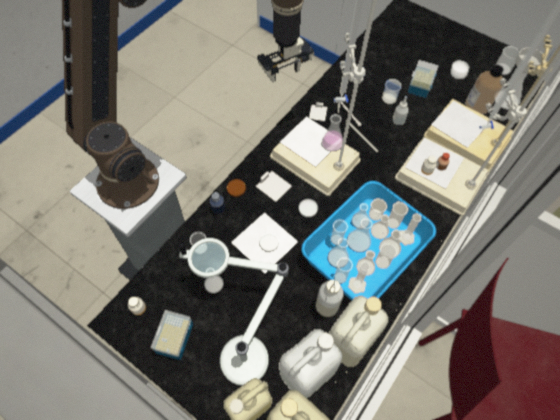

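View pics/wrist0.png

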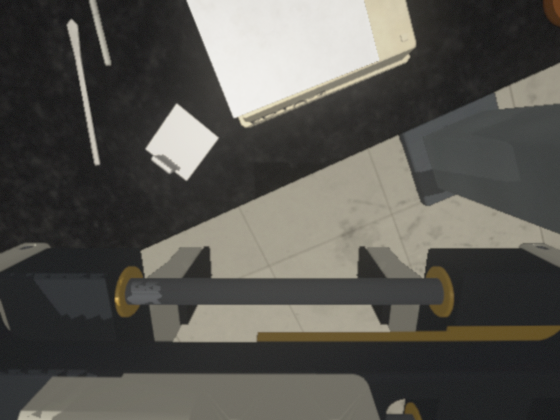

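The scene camera shows the lower dish on the tile at (298,245), a clear dish at (266,218) and a brown one at (226,265). It also shows a tabbed sheet at (233,238) and another at (157,204). Candidates for the upper dish are clear scene (266,218)/side (308,208), or brown (226,265)/(236,188). Candidates for the sheet are scene (233,238)/side (273,186), or (157,204)/(318,112). I'll measure them and look at crops.

```bash
python3 - <<'E'
from h import *
a=snapshot('scene');b=snapshot('side')
C=cloud(a);D=cloud(b)
for n,p,q in [('low',(298,245),(268,242)),('up',(265,218),(308,208)),('sheetL',(233,238),(273,186)),('sheetS',(157,204),(318,112)),('handletop',(337,239),(181,244)),('elbow',(352,199),(282,270)),('stand',(421,269),(242,361)),('lens',(341,243),(207,257))]:
    print(n,np.round(tri(a,p,b,q),3) if 0 else (np.round(tri(a,p,b,q)[0],3),round(tri(a,p,b,q)[1],3)), 'd',np.round(depthpt(a,p),3),np.round(depthpt(b,q),3))
for n in ['scene','side']:
  s=a if n=='scene' else b
  for q in ['sheet','upper_dish','lower_dish','dark_bottle','small_beaker','cream_cap_bottle','tip_box','small_flask','lens_center','lens_handle','elbow','magnifier_stand']:
    print(n,q,[(np.round(x['rect']).tolist(),round(x['p'],2)) for x in search_frame(n,q)][:3], [(np.round(x['pixel'],1).tolist(),round(x['p'],2)) for x in spot_point(n,q)][:3])
c1=a['frame'][185:285,140:330]; c2=b['frame'][90:270,220:340]
cv2.imwrite('pics/c1.png',cv2.resize(c1[:,:,::-1],None,fx=4,fy=4,interpolation=3))
cv2.imwrite('pics/c2.png',cv2.resize(c2[:,:,::-1],None,fx=3.3,fy=3.3,interpolation=3))
E
```

```text
low (array([0.581, 0.113, 0.008]), np.float64(0.001)) d [0.572 0.104 0.019] [0.583 0.11  0.016]
up (array([0.616, 0.31 , 0.008]), np.float64(0.0)) d [0.609 0.302 0.016] [0.617 0.309 0.01 ]
sheetL (array([0.457, 0.311, 0.005]), np.float64(0.002)) d [0.456 0.308 0.005] [ 0.454  0.314 -0.001]
sheetS (array([0.393, 0.711, 0.002]), np.float64(0.005)) d [0.392 0.706 0.003] [ 0.388  0.718 -0.004]
handletop (array([ 0.446, -0.135,  0.248]), np.float64(0.002)) d [ 0.515 -0.088  0.182] [ 0.445 -0.135  0.245]
elbow (array([0.719, 0.001, 0.179]), np.float64(0.003)) d [ 0.707 -0.005  0.188] [ 0.725 -0.009  0.202]
stand (array([ 0.759, -0.257,  0.008]), np.float64(0.007)) d [ 0.738 -0.26   0.026] [ 0.764 -0.264  0.035]
lens (array([ 0.51 , -0.105,  0.181]), np.float64(0.002)) d [ 0.443 -0.149  0.246] [ 0.51  -0.104  0.18 ]
scene sheet [([233.0, 238.0, 35.0, 21.0], 0.83), ([155.0, 203.0, 17.0, 8.0], 0.53)] [([233.4, 236.2], 0.94), ([157.9, 207.4], 0.46)]
scene upper_dish [([228.0, 268.0, 23.0, 16.0], 0.86), ([233.0, 238.0, 35.0, 19.0], 0.7), ([266.0, 220.0, 16.0, 13.0], 0.5)] [([226.5, 269.5], 0.85
[... 1747 characters left out ...]
, 19.0], 0.61)] [([142.0, 303.5], 0.62)]
side tip_box [([173.0, 335.0, 44.0, 50.0], 0.94)] [([175.3, 337.6], 0.83)]
side small_flask [([216.0, 285.0, 16.0, 19.0], 0.67)] [([140.6, 308.5], 0.7), ([215.8, 283.5], 0.62)]
side lens_center [([233.0, 257.0, 110.0, 42.0], 0.87), ([214.0, 286.0, 19.0, 21.0], 0.6)] [([207.8, 256.9], 0.73), ([265.4, 241.3], 0.3)]
side lens_handle [([233.0, 258.0, 105.0, 38.0], 0.77)] [([182.3, 244.9], 0.7), ([206.8, 259.5], 0.46), ([311.0, 205.7], 0.2)]
side elbow [([232.0, 258.0, 109.0, 38.0], 0.91)] [([280.6, 269.9], 0.59)]
side magnifier_stand [([232.0, 312.0, 108.0, 146.0], 0.72), ([274.0, 188.0, 31.0, 33.0], 0.44)] [([242.8, 356.6], 0.56), ([218.0, 208.0], 0.23)]
```

View pics/c1.png

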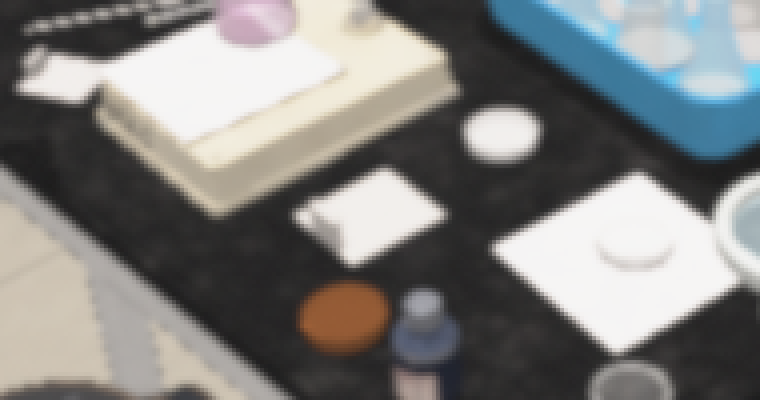

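View pics/c2.png

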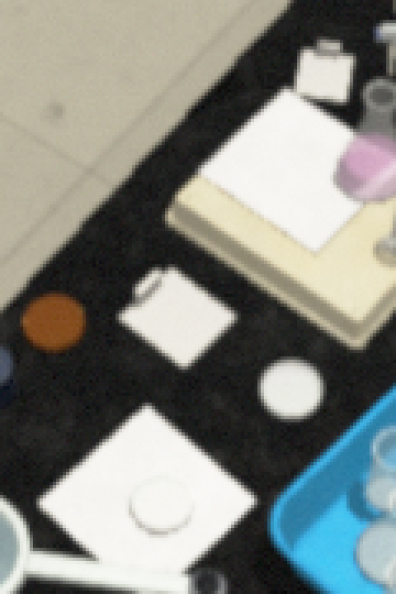

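The sheet to use is the larger one at scene (233,238), about (0.457, 0.311). The upper dish is the clear one at (266,218), about (0.616, 0.310), not the brown one. Next I'll get the sheet's yaw and plan the hover.

```bash
cat >> h.py <<'E'
def todelta(P,o=None):
    o=o or observe(); return rot(o['ee_rot']).inv().apply(np.array(P)-o['tcp_pos'])*100
E
python3 - <<'E'
from h import *
a=snapshot('scene');b=snapshot('side');w=snapshot('wrist')
print('cam axis',rot(w['orientation']).apply([0,0,1]), 'cam x',rot(w['orientation']).apply([1,0,0]))
o=observe(); print(rot(o['ee_rot']).as_matrix().round(3))
for s in (a,b):
    C=cloud(s); m=(np.hypot(C[...,0]-.457,C[...,1]-.311)<.08)&(C[...,2]>.018)&(C[...,2]<.05)
    print('tab',C[m].mean(0).round(3),m.sum())
    g=s['frame'].min(2)
    m=(np.hypot(C[...,0]-.457,C[...,1]-.311)<.085)&(C[...,2]<.03)&(g>140)
    P=C[m][:,:2].astype(np.float32)
    print(cv2.minAreaRect(P))
for t in [(.40,.33,.3),(.42,.35,.3)]: print(todelta(t))
E
```

```text
cam axis [-0.2547127   0.11546304 -0.96009881] cam x [-4.14085164e-01 -9.10238060e-01  3.89431988e-04]
[[ 0.91  -0.414 -0.   ]
 [-0.414 -0.91  -0.   ]
 [ 0.     0.    -1.   ]]
tab [0.408 0.31  0.028] 40
((0.4731665849685669, 0.3259706199169159), (0.13013790547847748, 0.13677331805229187), 83.89530944824219)
tab [0.414 0.315 0.028] 32
((0.44896095991134644, 0.3181575536727905), (0.09655646234750748, 0.1162385493516922), 85.33198547363281)
[22.7498489  20.89980715 -7.34324669]
[23.74258771 18.25132275 -7.34328974]
```

```bash
python3 - <<'E'
from h import *
for n in ('scene','side'):
    s=snapshot(n);C=cloud(s).reshape(-1,3)
    m=(C[:,0]>.3)&(C[:,0]<.95)&(C[:,1]>-.2)&(C[:,1]<.75)&(C[:,2]>.06)&(C[:,2]<.7)
    P=C[m]; print(n)
    G={}
    for p in P:
        k=(int(p[0]*20)*5,int(p[1]*20)*5); G.setdefault(k,[]).append(p[2])
    print({k:(len(v),round(float(max(v)),2)) for k,v in sorted(G.items()) if len(v)>3})
E
```

```text
scene
{(30, 5): (43, 0.09), (30, 10): (100, 0.09), (30, 55): (427, 0.67), (30, 60): (62, 0.67), (30, 65): (53, 0.34), (35, -5): (35, 0.07), (35, 0): (28, 0.07), (35, 5): (18, 0.09), (35, 10): (23, 0.09), (40, -15): (21, 0.19), (40, -10): (207, 0.25), (40, -5): (26, 0.19), (40, 0): (54, 0.07), (45, -15): (78, 0.19), (45, -10): (123, 0.25), (45, -5): (174, 0.19), (45, 55): (20, 0.08), (50, -15): (74, 0.19), (50, -10): (361, 0.19), (50, -5): (204, 0.19), (50, 0): (10, 0.19), (50, 50): (101, 0.11), (50, 55): (1159, 0.7), (50, 60): (13, 0.55), (55, -10): (100, 0.19), (55, -5): (131, 0.19), (55, 45): (38, 0.53), (55, 50): (158, 0.54), (55, 55): (97, 0.65), (60, -5): (39, 0.19), (60, 0): (45, 0.19), (60, 45): (158, 0.7), (60, 50): (439, 0.7), (65, 0): (70, 0.19), (65, 10): (5, 0.09), (65, 15): (15, 0.09), (70, -15): (109, 0.17), (70, -10): (114, 0.17), (70, -5): (112, 0.17), (70, 0): (165, 0.2), (70, 10): (76, 0.09), (70, 15): (34, 0.09), (70, 20): (48, 0.11), (70, 25): (98, 0.11), (70, 30): (35, 0.09), (70, 35): (35, 0.09), (70, 40): (33, 0.09), (70, 45): (18, 0.09), (75, -15): (12, 0.17),
[... 2451 characters left out ...]
, 0.15), (80, 35): (35, 0.11), (80, 40): (45, 0.08), (80, 45): (103, 0.09), (80, 50): (22, 0.09), (85, -15): (120, 0.21), (85, -10): (39, 0.2), (85, 0): (423, 0.25), (85, 5): (68, 0.19), (85, 10): (77, 0.13), (85, 15): (71, 0.16), (85, 20): (43, 0.11), (85, 25): (34, 0.14), (85, 30): (32, 0.15), (85, 35): (109, 0.11), (85, 40): (80, 0.12), (85, 45): (131, 0.12), (85, 65): (145, 0.13), (90, -15): (340, 0.26), (90, -10): (299, 0.27), (90, -5): (78, 0.2), (90, 0): (192, 0.21), (90, 5): (46, 0.19), (90, 15): (173, 0.17), (90, 20): (59, 0.11), (90, 25): (72, 0.1), (90, 30): (153, 0.12), (90, 35): (59, 0.13), (90, 40): (70, 0.16), (90, 45): (107, 0.12), (90, 65): (61, 0.13), (90, 70): (186, 0.13)}
```

```bash
python3 -m pendant '{"offset":[[2.6,1.8,-0.3],[2.8,1.5,-0.3],[2.9,1.2,-0.3],[3.0,0.85,-0.3],[3.1,0.5,-0.3],[3.2,0.1,0],[3.2,-0.2,0],[3.1,-0.6,0],[3.0,-0.9,0],[2.9,-1.3,0]],"dr":[[0,0,6.5],[0,0,6.5],[0,0,6.5],[0,0,6.5],[0,0,6.5],[0,0,6.5],[0,0,6.5],[0,0,6.5],[0,0,6.5],[0,0,6.5]],"jaw":[1,1,1,1,1,1,1,1,1,1]}'
python3 - <<'E'
from h import *
o=observe();print(o['tcp_pos'],rot(o['ee_rot']).as_matrix().round(3),o['joints'])
s=snapshot('wrist');save(s,'w1')
for q in ('sheet','upper_dish'):print(spot_point('wrist',q),search_frame('wrist',q))
E
```

```text
t: 5.1
tcp_pos: [0.4393, 0.3329, 0.242]
ee_rot: [0.001, -0.697, 0.717, -0.0]
ft_force: [0.5, -0.4, 0.1]
width: 0.999
[0.43930357 0.33293787 0.24197375] [[-0.028 -1.     0.001]
 [-1.     0.028  0.001]
 [-0.001 -0.001 -1.   ]] [ 1.00449893e+00  1.44159317e-01 -2.41280101e-01  8.58402934e-04
 -1.18382281e+00 -1.03320546e+00]
[{'pixel': [268.3, 169.6], 'p': 0.63}] [{'rect': [274.9, 171.1, 77.9, 64.1], 'p': 0.82}]
[{'pixel': [352.9, 97.0], 'p': 0.69}, {'pixel': [158.6, 169.4], 'p': 0.68}] [{'rect': [153.8, 173.2, 54.6, 55.5], 'p': 0.67}, {'rect': [356.2, 95.9, 55.9, 56.0], 'p': 0.58}]
```

View pics/w1.png

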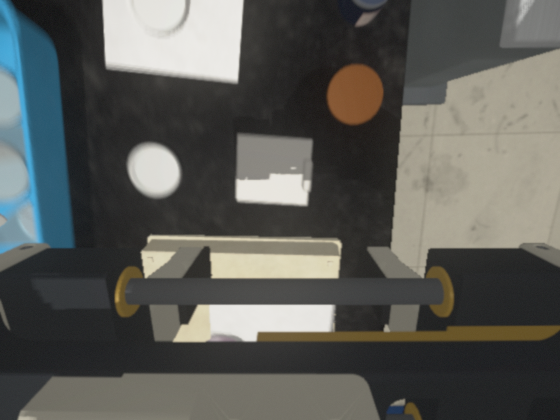

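The wrist view shows the sheet at (274,171) with its tab at the right, around (307,173). The upper dish is at (154,170), the brown dish at (355,95), and part of the tile with the lower dish at (160,10). Measuring precisely now.

```bash
python3 - <<'E'
from h import *
s=snapshot('wrist');np.save('/tmp/w1.npy',s,allow_pickle=True)
C=cloud(s)
cv2.imwrite('pics/w1c.png',cv2.resize(s['frame'][110:230,110:330,::-1],None,fx=3.6,fy=3.6,interpolation=3))
sub=C[125:215,228:322]; f=s['frame'][125:215,228:322]
m=(f.min(2)>70)
for z0,z1 in [(-.01,.015),(.02,.05)]:
    mm=m&(sub[...,2]>z0)&(sub[...,2]<z1); P=sub[mm][:,:2].astype(np.float32); print(mm.sum(),cv2.minAreaRect(P),P.mean(0),sub[mm][:,2].mean())
d=C[135:205,120:190]; f=s['frame'][135:205,120:190].min(2)>90
P=d[f]; print('dish',cv2.minEnclosingCircle(P[:,:2].astype(np.float32)),np.median(P[:,2]))
E
```

```text
4805 ((0.4522359371185303, 0.31510400772094727), (0.09371092915534973, 0.10638511180877686), 85.25872802734375) [0.4554446  0.31282523] 0.004916061696148133
258 ((0.4092635214328766, 0.31723013520240784), (0.03976483643054962, 0.010168337263166904), 85.21184539794922) [0.4096781  0.31627342] 0.03189159696177873
dish ((0.5458029508590698, 0.29079726338386536), 0.113185353577137) 0.016164406951102717
```

View pics/w1c.png

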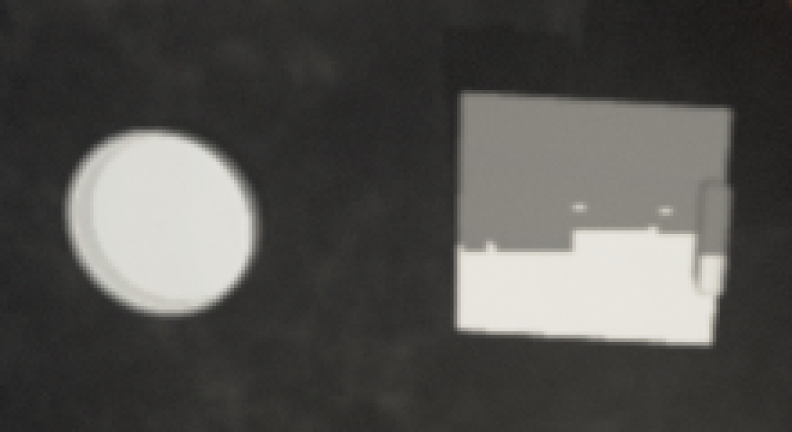

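```bash
python3 -m pendant '{"offset":[[0.5,1.0,2],[0.5,1.0,2],[0.5,0.9,2],[0.1,0,2],[0,0,2],[0,0,2],[0,0,2],[0,0,2],[0,0,2],[0,0,0]],"dr":[[0,0,1.6],[0,0,1.6],[0,0,0],[0,0,0],[0,0,0],[0,0,0],[0,0,0],[0,0,0],[0,0,0],[0,0,0]],"jaw":[1,1,1,1,1,1,1,1,1,1]}'
python3 - <<'E'
from h import *
print(todelta((.4093,.3172,.009)), rot(observe()['ee_rot']).as_matrix().round(3)[:,1])
s=snapshot('wrist');save(s,'w2')
E
```

```text
t: 6.4
tcp_pos: [0.4046, 0.3303, 0.0559]
ee_rot: [0.003, -0.686, 0.728, 0.0]
ft_force: [-0.9, 0.6, 0.9]
width: 0.999
[ 1.29813327 -0.52880188  4.68453762] [-0.998  0.059 -0.004]
```

View pics/w2.png

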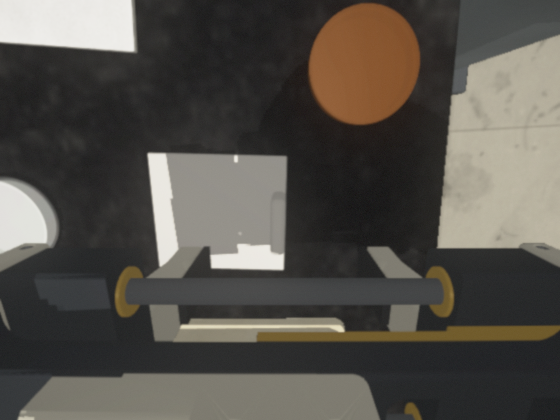

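The sheet is at (220,210) with its tab at (278,225). I still have to move about 1.3 cm along tool x and -0.5 along y before descending.

```bash
python3 -m pendant '{"offset":[[0.5,-0.2,0],[0.4,-0.2,0],[0.4,-0.15,0.4],[0.1,0,0.6],[0,0,0.6],[0,0,0.6],[0,0,0.4],[0,0,0],[0,0,0],[0,0,0]],"dr":[[0,0,0.7],[0,0,0.7],[0,0,0],[0,0,0],[0,0,0],[0,0,0],[0,0,0],[0,0,0],[0,0,0],[0,0,0]],"jaw":[1,1,1,1,1,1,1,1,1,1]}'
python3 - <<'E'
from h import *
print(todelta((.4093,.3172,.009)), rot(observe()['ee_rot']).as_matrix().round(3))
s=snapshot('wrist');C=cloud(s);save(s,'w3')
m=(np.hypot(C[...,0]-.41,C[...,1]-.317)<.05)&(C[...,2]>.024)&(C[...,2]<.04)&(s['frame'].min(2)>60)
print(m.sum(),cv2.minAreaRect(C[m][:,:2].astype(np.float32)),C[m].mean(0))
E
```

```text
t: 7.45
tcp_pos: [0.4115, 0.3183, 0.0326]
ee_rot: [0.006, -0.677, 0.736, 0.001]
ft_force: [0.3, 0.2, -0.0]
width: 1.001
[0.1576452  0.23050679 2.36064962] [[-0.083 -0.997  0.008]
 [-0.997  0.083  0.01 ]
 [-0.01  -0.008 -1.   ]]
977 ((0.4088444709777832, 0.31456711888313293), (0.09699426591396332, 0.03446384519338608), 4.471363067626953) [0.41154378 0.31242673 0.03258473]
```

View pics/w3.png

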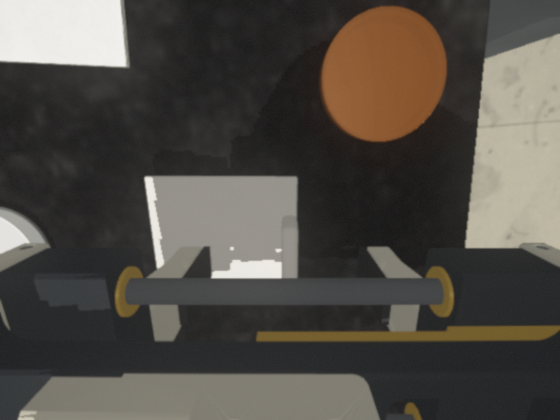

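The tab at (290,235) is midway between the fingertips, so I'll remove the small tilt, descend and close.

```bash
python3 -m pendant '{"offset":[[0.1,0.15,0.4],[0.1,0.1,0.6],[0,0,0.6],[0,0,0.5],[0,0,0.3],[0,0,0],[0,0,0],[0,0,0],[0,0,0],[0,0,0]],"dr":[[-0.4,0.6,0],[0,0,0],[0,0,0],[0,0,0],[0,0,0],[0,0,0],[0,0,0],[0,0,0],[0,0,0],[0,0,0]],"jaw":[1,1,1,1,1,1,-0.3,-1,-1,-1]}'
python3 - <<'E'
from h import *
o=observe();print(todelta((.4093,.3172,.009)), rot(o['ee_rot']).as_matrix().round(3),o['ft_force'])
E
```

```text
t: 8.5
tcp_pos: [0.4088, 0.3168, 0.0068]
ee_rot: [-0.0, -0.677, 0.736, -0.0]
ft_force: [-0.4, -0.0, -0.1]
width: 0.7
[-0.04403108 -0.04543026 -0.22389908] [[-0.082 -0.997  0.   ]
 [-0.997  0.082 -0.   ]
 [ 0.    -0.    -1.   ]] [-0.35934711 -0.01957463 -0.13977163]
```

```bash
python3 -m pendant '{"offset":[[0,0,0],[0,0,0],[0,0,0],[0,0,0],[0,0,0],[0,0,0],[0,0,0],[0,0,0],[0,0,0],[0,0,0]],"dr":[[0,0,0],[0,0,0],[0,0,0],[0,0,0],[0,0,0],[0,0,0],[0,0,0],[0,0,0],[0,0,0],[0,0,0]],"jaw":[-1,-1,-1,-1,-1,-1,-1,-1,-1,-1]}'
python3 - <<'E'
from h import *
o=observe();print(o['tcp_pos'],o['ft_force'],o['width']*88)
E
```

```text
t: 9.5
tcp_pos: [0.409, 0.317, 0.0072]
ee_rot: [0.0, -0.677, 0.736, -0.0]
ft_force: [-0.2, -0.2, 0.1]
width: 0.11
[0.40895298 0.31702761 0.00719917] [-0.186176   -0.20472317  0.07375757] 9.71305704013028
```

The grip reads 9.7 mm, which matches the tab. Lifting and moving to where the wrist camera can see the lower dish.

```bash
python3 -m pendant '{"offset":[[0,0,-1],[0,0,-2],[0,0,-3],[0,0,-3],[0.8,-1.6,-3],[1.4,-2.3,-2],[1.6,-2.6,0],[1.6,-2.6,0],[1.4,-2.2,0],[0.8,-1.4,0]],"dr":[[0,0,0],[0,0,0],[0,0,0],[0,0,0],[0,0,0],[0,0,0],[0,0,0],[0,0,0],[0,0,0],[0,0,0]],"jaw":[-1,-1,-1,-1,-1,-1,-1,-1,-1,-1]}'
python3 - <<'E'
from h import *
o=observe();print(o['tcp_pos'],rot(o['ee_rot']).as_matrix().round(3),o['ft_force'],o['width']*88)
s=snapshot('wrist');save(s,'w4')
for q in ('lower_dish','sheet'):print(search_frame('wrist',q),spot_point('wrist',q))
E
```

```text
t: 10.5
tcp_pos: [0.5317, 0.2279, 0.1608]
ee_rot: [0.002, -0.679, 0.734, -0.001]
ft_force: [0.5, 0.9, -1.3]
width: 0.113
[0.53166119 0.22793904 0.16079214] [[-0.078 -0.997  0.004]
 [-0.997  0.078  0.001]
 [-0.002 -0.004 -1.   ]] [ 0.48065904  0.86636508 -1.30375749] 9.907477384892125
[{'rect': [225.4, 90.2, 74.4, 75.5], 'p': 0.94}] [{'pixel': [226.4, 90.3], 'p': 0.94}]
[{'rect': [205.2, 251.3, 176.1, 137.1], 'p': 0.89}] [{'pixel': [204.6, 257.0], 'p': 0.65}]
```

View pics/w4.png

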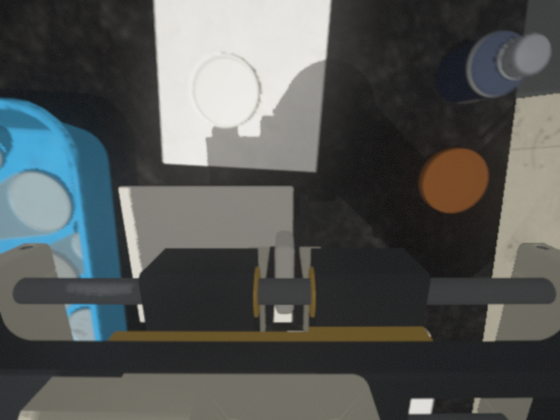

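The sheet is in the grip at (205,251). The lower dish shows at (226,90), 75 px across, clear of the sheet.

```bash
python3 - <<'E'
from h import *
s=snapshot('wrist');C=cloud(s)
c=s['frame'][35:150,170:285]
cv2.imwrite('pics/w4c.png',cv2.resize(c[:,:,::-1],None,fx=5,fy=5,interpolation=3))
for z in (.019,.012,.004): print(z,atz(s,(225.5,90.3),z), np.linalg.norm(atz(s,(188.5,90),z)-atz(s,(262.5,90),z)))
g=cv2.GaussianBlur(cv2.cvtColor(s['frame'],cv2.COLOR_RGB2GRAY),(3,3),0)
print(cv2.HoughCircles(g[40:150,170:285],cv2.HOUGH_GRADIENT,1,20,param1=60,param2=12,minRadius=28,maxRadius=42))
sub=C[50:130,185:265]; m=(sub[...,2]>.014)&(sub[...,2]<.03);P=sub[m];print(m.sum(),P.mean(0),np.median(P[:,2]),cv2.minEnclosingCircle(P[:,:2].astype(np.float32)))
sub=C[:165,160:320];m=(sub[...,2]>0)&(sub[...,2]<.009);print('tile z',np.median(sub[m][:,2]))
b=snapshot('side');a=snapshot('scene')
print('side/wrist',tri(s,(225.5,90.3),b,(268.5,243)), 'scene/wrist',tri(s,(225.5,90.3),a,(299,245)))
for n,t in(('side',b),('scene',a)):
    D=cloud(t);m=(np.hypot(D[...,0]-.581,D[...,1]-.113)<.045)&(D[...,2]>.013)&(D[...,2]<.03);print(n,m.sum(),cv2.minEnclosingCircle(D[m][:,:2].astype(np.float32)),np.median(D[m][:,2]))
# sheet held
m=(C[...,2]>.14)&(C[...,2]<.17)&(s['frame'].min(2)>120);m[:180]=0;m[250:]=0
print('sheet top z',np.median(C[m][:,2]),[np.percentile(C[m][:,i],[1,99]) for i in (0,1)])
E
```

```text
0.019 [0.57852731 0.11335994 0.019     ] 0.07146366524902621
0.012 [0.57979285 0.11241782 0.012     ] 0.07312948170515567
0.004 [0.58123917 0.11134112 0.004     ] 0.07503327194073203
[[[55.5 48.5 35. ]]]
4298 [0.58102148 0.11235112 0.0201484 ] 0.02017518053376194 ((0.5810887813568115, 0.11280578374862671), 0.03471048176288605)
tile z 0.006102034427344416
side/wrist (array([0.58234997, 0.11208436, 0.00316587]), np.float64(0.0025692098384710194)) scene/wrist (array([0.58213028, 0.11059522, 0.00784677]), np.float64(0.003957428280764275))
side 247 ((0.5812132358551025, 0.11459776759147644), 0.039535846561193466) 0.017513762847303882
scene 227 ((0.5815133452415466, 0.10987815260887146), 0.03638962283730507) 0.01960539974210862
sheet top z 0.15804906662924467 [array([0.52553241, 0.62186152]), array([0.18022425, 0.21805733])]
```

View pics/w4c.png

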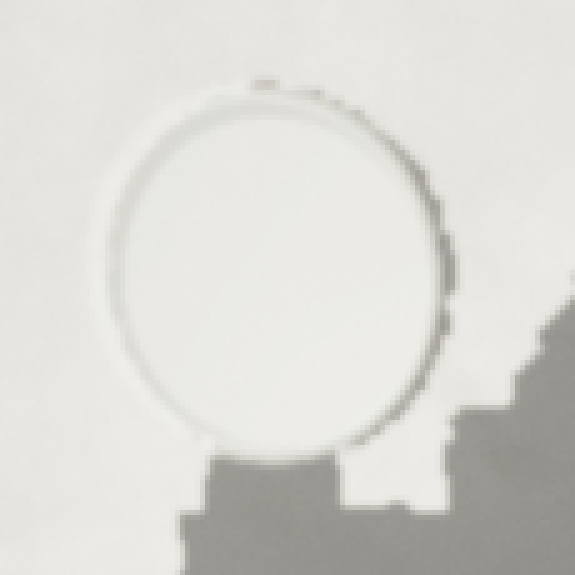

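The lower dish is at (0.581, 0.113) with its top at about 0.0195, and all views agree within 2-3 mm. Next I'll hover the sheet above it.

```bash
python3 -m pendant '{"offset":[[1,-0.1,0],[2,-0.1,0],[2,-0.1,0.5],[2,-0.1,1],[1.8,-0.1,1.5],[1.4,-0.1,2],[0.8,-0.1,2],[0.2,-0.1,2],[0,0,0.8],[0,0,0]],"dr":[[0.2,0.1,0],[0,0,0],[0,0,0],[0,0,0],[0,0,0],[0,0,0],[0,0,0],[0,0,0],[0,0,0],[0,0,0]],"jaw":[-1,-1,-1,-1,-1,-1,-1,-1,-1,-1]}'
python3 - <<'E'
from h import *
o=observe();M=rot(o['ee_rot']).as_matrix();print(M.round(3),o['ft_force'],o['width']*88)
sx=-M[:,1]; t=np.array([.581,.1126,0])-.05*sx; t[2]=.026; print(todelta(t))
s=snapshot('wrist');save(s,'w5')
E
```

```text
t: 11.9
tcp_pos: [0.5262, 0.1026, 0.0591]
ee_rot: [0.003, -0.68, 0.734, -0.003]
ft_force: [0.2, -0.4, -1.3]
width: 0.111
[[-0.077 -0.997  0.008]
 [-0.997  0.077 -0.001]
 [-0.    -0.008 -1.   ]] [ 0.20446281 -0.35988819 -1.32221081] 9.766021913119609
[-1.4147507  -0.36176794  3.31165022]
```

View pics/w5.png

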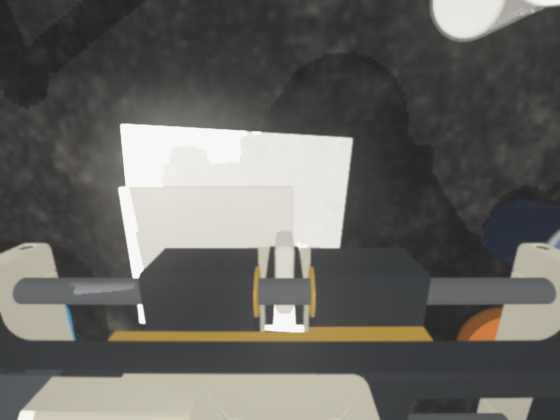

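The sheet covers the dish from this view, with the tile visible around it at (235,190). I'll correct by (-1.4, -0.35) and remove the tilt while still above the dish.

```bash
python3 -m pendant '{"offset":[[-0.5,-0.1,0],[-0.4,-0.1,0],[-0.3,-0.1,0],[-0.2,0,0.3],[0,0,0.5],[0,0,0.6],[0,0,0.4],[0,0,0],[0,0,0],[0,0,0]],"dr":[[-0.2,0,0],[-0.25,0,0],[0,0,0],[0,0,0],[0,0,0],[0,0,0],[0,0,0],[0,0,0],[0,0,0],[0,0,0]],"jaw":[-1,-1,-1,-1,-1,-1,-1,-1,-1,-1]}'
python3 - <<'E'
from h import *
o=observe();M=rot(o['ee_rot']).as_matrix();print(M.round(3),o['ft_force'],o['width']*88)
sx=-M[:,1]; t=np.array([.581,.1126,0])-.05*sx; t[2]=.026; print(todelta(t))
E
```

```text
t: 12.95
tcp_pos: [0.5325, 0.1197, 0.0429]
ee_rot: [0.002, -0.681, 0.733, -0.0]
ft_force: [0.1, 0.0, -0.7]
width: 0.11
[[-0.074 -0.997  0.004]
 [-0.997  0.074  0.003]
 [-0.003 -0.004 -1.   ]] [ 0.14257223  0.018979   -0.65239924] 9.72293554403972
[0.35534081 0.11649882 1.69317466]
```

```bash
python3 -m pendant '{"offset":[[0.15,0.1,0.1],[0.15,0,0.3],[0.05,0,0.3],[0,0,0.3],[0,0,0.3],[0,0,0.2],[0,0,0.1],[0,0,0],[0,0,0],[0,0,0]],"dr":[[-0.2,0.2,0],[0,0,0],[0,0,0],[0,0,0],[0,0,0],[0,0,0],[0,0,0],[0,0,0],[0,0,0],[0,0,0]],"jaw":[-1,-1,-1,-1,-1,-1,-1,-1,-1,-1]}'
python3 - <<'E'
from h import *
o=observe();M=rot(o['ee_rot']).as_matrix();print(M.round(3),o['ft_force'],o['width']*88)
sx=-M[:,1]; t=np.array([.581,.1126,0])-.05*sx; t[2]=.026; print(todelta(t))
E
```

```text
t: 13.95
tcp_pos: [0.5313, 0.1159, 0.0258]
ee_rot: [-0.0, -0.68, 0.733, -0.0]
ft_force: [0.6, -0.4, -1.1]
width: 0.111
[[-0.074 -0.997  0.   ]
 [-0.997  0.074 -0.001]
 [ 0.001 -0.    -1.   ]] [ 0.63507383 -0.41148099 -1.07703334] 9.780369754416606
[-0.04270209  0.02440707 -0.02478213]
```

```bash
python3 -m pendant '{"offset":[[0,0,0.05],[0,0,0.05],[0,0,0],[0,0,0],[0,0,0],[0,0,0],[0,0,0],[0,0,0],[0,0,0],[0,0,0]],"dr":[[0,0,0],[0,0,0],[0,0,0],[0,0,0],[0,0,0],[0,0,0],[0,0,0],[0,0,0],[0,0,0],[0,0,0]],"jaw":[-1,-1,-1,-1,-1,-0.7,-0.65,-0.65,-0.65,-0.65]}'
python3 - <<'E'
from h import *
o=observe();print(o['tcp_pos'],o['ft_force'],o['width']*88)
s=snapshot('wrist');save(s,'w6')
E
```

```text
t: 14.95
tcp_pos: [0.532, 0.1162, 0.0254]
ee_rot: [0.001, -0.681, 0.733, -0.001]
ft_force: [-0.6, -0.2, 0.3]
width: 0.176
[0.53202985 0.11622093 0.02543406] [-0.57220929 -0.22364232  0.27814691] 15.464698479992931
```

View pics/w6.png

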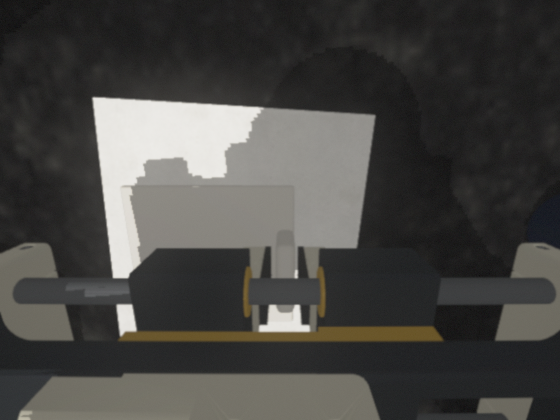

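The sheet is released, with the tab at (286,270) between slightly opened fingers. Opening a bit more, then straight up and away to the upper dish, turning 90°.

```bash
python3 -m pendant '{"offset":[[0,0,0],[0,0,0],[0,0,-0.5],[0,0,-1.5],[0,0,-3],[0,0,-4],[-1,0,-4],[-2,0.3,-3],[-3,0.5,0],[-3,0.5,0]],"dr":[[0,0,0],[0,0,0],[0,0,0],[0,0,0],[0,0,0],[0,0,0],[0,0,0],[0,0,0],[0,0,0],[0,0,0]],"jaw":[-0.4,-0.3,-0.3,-0.3,-0.3,0,1,1,1,1]}'
python3 - <<'E'
from h import *
o=observe();print(o['tcp_pos'],o['joints'],o['ft_force'],o['width']*88)
s=snapshot('wrist');save(s,'w7')
E
```

```text
t: 16.0
tcp_pos: [0.5248, 0.2059, 0.1946]
ee_rot: [0.0, -0.679, 0.734, -0.0]
ft_force: [0.4, 0.9, -1.5]
width: 0.747
[0.5247747  0.20593129 0.19455037] [ 7.21503764e-01  1.99904589e-01 -2.84603605e-01  6.14104152e-04
 -1.08557716e+00 -8.00536373e-01] [ 0.40348833  0.92769186 -1.47646046] 65.71501458700341
```

View pics/w7.png

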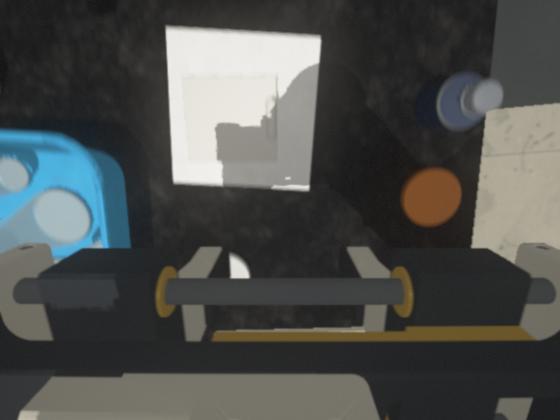

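The sheet lies level on the dish at (230,118) with its tab at (270,100). Measuring where it sits.

```bash
python3 - <<'E'
from h import *
s=snapshot('wrist');C=cloud(s)
sub=C[20:200,150:340]
for z0,z1 in ((.0165,.034),(.042,.06)):
  m=(sub[...,2]>z0)&(sub[...,2]<z1);m=cv2.morphologyEx(m.astype(np.uint8),cv2.MORPH_OPEN,np.ones((3,3)))>0;P=sub[m];print(m.sum(),cv2.minAreaRect(P[:,:2].astype(np.float32)),P.mean(0))
P=sub[(sub[...,2]>.018)&(sub[...,2]<.03)];A=np.c_[P[:,:2]-P[:,:2].mean(0),np.ones(len(P))];print('tilt',np.linalg.lstsq(A,P[:,2],rcond=None)[0])
m=(sub[...,2]>.001)&(sub[...,2]<.01)&(s['frame'][20:200,150:340].min(2)>100);print('tile z',np.median(sub[m][:,2]))
print(spot_point('wrist','sheet'))
E
```

```text
7413 ((0.5772114992141724, 0.11352485418319702), (0.08921472728252411, 0.09925585240125656), 85.39328002929688) [0.57907364 0.11161556 0.02240586]
414 ((0.5323254466056824, 0.11668432503938675), (0.03881332278251648, 0.010057373903691769), 85.9295425415039) [0.53219609 0.11638656 0.04969012]
tilt [-8.43242732e-05 -2.21277356e-03  2.24053848e-02]
tile z 0.00610110632248545
[{'pixel': [226.1, 113.2], 'p': 0.58}]
```

The tab measures (0.532, 0.117), so the sheet's centre is at (0.582, 0.113), level and within 1 mm of the dish. Now the upper dish.

```bash
python3 -m pendant '{"offset":[[-1.1,-0.4,0],[-1.0,-0.5,0],[-0.9,-0.7,0],[-0.8,-0.8,0],[-0.7,-0.9,0],[-0.5,-1.0,0],[-0.4,-1.1,0],[-0.2,-1.1,0],[0,-1.1,0],[0.1,-1.1,0]],"dr":[[0,0,-8.5],[0,0,-8.5],[0,0,-8.5],[0,0,-8.5],[0,0,-8.5],[0,0,-8.5],[0,0,-8.5],[0,0,-8.5],[0,0,-8.5],[0,0,-8.5]],"jaw":[1,1,1,1,1,1,1,1,1,1]}'
python3 - <<'E'
from h import *
o=observe();print(o['tcp_pos'],rot(o['ee_rot']).as_matrix().round(3),o['joints'])
s=snapshot('wrist');save(s,'w8');print(search_frame('wrist','upper_dish'))
C=cloud(s);m=(np.hypot(C[...,0]-.616,C[...,1]-.31)<.055)&(C[...,2]>.012)&(C[...,2]<.03)
print(m.sum(),cv2.minEnclosingCircle(C[m][:,:2].astype(np.float32)),C[m].mean(0))
E
```

```text
t: 17.15
tcp_pos: [0.5691, 0.3047, 0.1927]
ee_rot: [0.003, 0.997, -0.072, -0.003]
ft_force: [0.5, -0.5, 0.2]
width: 0.998
[0.56912526 0.30466217 0.192709  ] [[ 0.99  -0.143 -0.006]
 [-0.143 -0.99  -0.005]
 [-0.005  0.006 -1.   ]] [ 7.92953777e-01  3.37455351e-01 -9.82549276e-02 -3.87841817e-04
 -1.14303816e+00  6.34108287e-01]
[{'rect': [366.0, 323.8, 44.0, 14.8], 'p': 0.81}, {'rect': [272.4, 156.8, 64.8, 59.5], 'p': 0.68}]
2866 ((0.6134342551231384, 0.3097231090068817), 0.03454127907752991) [0.61411987 0.30956314 0.01632193]
```

View pics/w8.png

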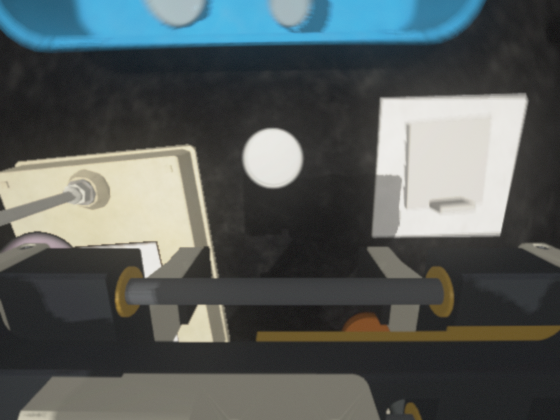

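The clear upper dish is at (273,158), measured at (0.614, 0.310) with its top at 0.016. The tray edge and the book stack are nearby, so I'm checking clearance to both.

```bash
python3 - <<'E'
from h import *
s=snapshot('wrist');C=cloud(s)
m=(C[...,0]>.56)&(C[...,0]<.66)&(C[...,1]>.35)&(C[...,1]<.55)&(C[...,2]>.02)
P=C[m];print('book ymin',np.percentile(P[:,1],[0,1,5]),np.percentile(P[:,2],[50,99]))
m=(C[...,1]>.2)&(C[...,1]<.4)&(C[...,0]>.65)&(C[...,2]>.03)
P=C[m];print('tray xmin',np.percentile(P[:,0],[0,1,5]),P[:,2].max())
b=snapshot('side');print(tri(s,(272.5,158),b,(308.5,208)))
t=(.6138,.3097,.004);print(todelta(t))
E
```

```text
book ymin [0.3500006  0.35020681 0.35100877] [0.26818945 0.30502765]
tray xmin [0.69896106 0.70097262 0.70392214] 0.08936348798717847
(array([0.61522123, 0.31194772, 0.005477  ]), np.float64(0.004194657475902672))
[ 4.46396535 -1.32130407 18.82505636]
```

```bash
python3 - <<'E'
from h import *
s=snapshot('wrist');C=cloud(s)
for x in (.54,.56,.58,.6,.62,.64,.66):
    m=(abs(C[...,0]-x)<.01)&(C[...,1]>.33)&(C[...,1]<.55)&(C[...,2]>.012)&(C[...,2]<.09)
    P=C[m];print(x,len(P),np.percentile(P[:,1],[0,2,5]) if len(P) else '',np.median(P[:,2]) if len(P) else '')
E
```

```text
0.54 1273 [0.40772021 0.40853693 0.40924115] 0.04659351211434731
0.56 2364 [0.40693374 0.40804918 0.40918836] 0.046293557848485795
0.58 2420 [0.33021437 0.40706585 0.40805544] 0.04623938481538495
0.6 2535 [0.33006128 0.33347876 0.33907953] 0.0463388144761358
0.62 2987 [0.33006992 0.33391819 0.33965158] 0.04647911503341129
0.64 1897 [0.33005095 0.33511636 0.40624932] 0.04533720682883219
0.66 0
```

There is about 3 cm of clearance to the book stack (edge at y=0.406) and 5 cm to the tray. I'll descend partway, squaring the jaws.

```bash
python3 -m pendant '{"offset":[[1.2,-0.4,1],[1.2,-0.4,2],[1.2,-0.4,2],[0.6,-0.2,2.5],[0.1,0,2.5],[0,0,2],[0,0,1.5],[0,0,0.5],[0,0,0],[0,0,0]],"dr":[[0.3,0.3,-2],[0,0,-2],[0,0,0],[0,0,0],[0,0,0],[0,0,0],[0,0,0],[0,0,0],[0,0,0],[0,0,0]],"jaw":[1,1,1,1,1,1,1,1,1,1]}'
python3 - <<'E'
from h import *
s=snapshot('wrist');save(s,'w9');C=cloud(s);m=(np.hypot(C[...,0]-.614,C[...,1]-.31)<.05)&(C[...,2]>.012)&(C[...,2]<.025)
print(m.sum(),cv2.minEnclosingCircle(C[m][:,:2].astype(np.float32)))
print(todelta((.6138,.3097,.004)),rot(observe()['ee_rot']).as_matrix().round(3))
E
```

```text
t: 18.4
tcp_pos: [0.6146, 0.3074, 0.0524]
ee_rot: [-0.001, 0.998, -0.058, 0.002]
ft_force: [-0.6, -0.2, -0.3]
width: 0.998
6520 ((0.613287091255188, 0.309543639421463), 0.0348789319396019)
[-0.13094777 -0.19066594  4.8654486 ] [[ 0.993 -0.115  0.004]
 [-0.115 -0.993  0.002]
 [ 0.004 -0.002 -1.   ]]
```

View pics/w9.png

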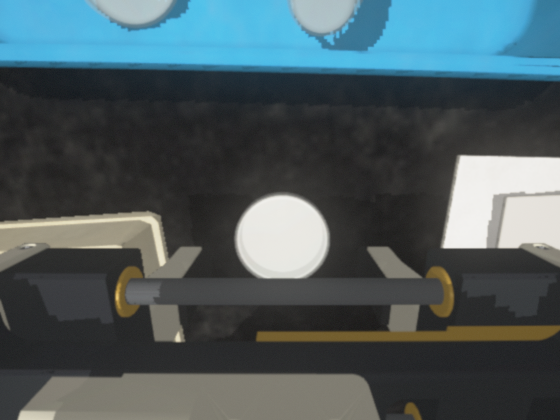

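The dish at (283,240) is centred between the fingers. Descending to 4 mm.

```bash
python3 -m pendant '{"offset":[[-0.1,-0.15,0.3],[-0.1,-0.1,0.6],[0,0,0.8],[0,0,0.9],[0,0,0.8],[0,0,0.6],[0,0,0.3],[0,0,0],[0,0,0],[0,0,0]],"dr":[[0,-0.2,-1],[0,0,-1],[0,0,0],[0,0,0],[0,0,0],[0,0,0],[0,0,0],[0,0,0],[0,0,0],[0,0,0]],"jaw":[1,1,1,1,1,1,1,1,1,1]}'
python3 - <<'E'
from h import *
o=observe();print(o['ft_force']);print(todelta((.6135,.3097,.004)),rot(observe()['ee_rot']).as_matrix().round(3))
E
```

```text
t: 19.45
tcp_pos: [0.6136, 0.3115, 0.0077]
ee_rot: [-0.002, 0.999, -0.039, 0.001]
ft_force: [-0.4, 0.3, -0.1]
width: 0.999
[-0.37624777  0.27671819 -0.14587383]
[-0.00158654  0.17759276  0.37273913] [[ 0.997 -0.077  0.002]
 [-0.077 -0.997  0.004]
 [ 0.002 -0.004 -1.   ]]
```

```bash
python3 -m pendant '{"offset":[[0,0.1,0.15],[0,0.08,0.15],[0,0,0.05],[0,0,0],[0,0,0],[0,0,0],[0,0,0],[0,0,0],[0,0,0],[0,0,0]],"dr":[[-0.25,-0.1,0],[0,0,0],[0,0,0],[0,0,0],[0,0,0],[0,0,0],[0,0,0],[0,0,0],[0,0,0],[0,0,0]],"jaw":[1,1,1,0.5,-1,-1,-1,-1,-1,-1]}'
python3 - <<'E'
from h import *
o=observe();print(o['tcp_pos'],o['ft_force'],o['width']*88,rot(observe()['ee_rot']).as_matrix().round(3))
E
```

```text
t: 20.45
tcp_pos: [0.6141, 0.3099, 0.0052]
ee_rot: [-0.0, 0.999, -0.039, 0.001]
ft_force: [0.4, 0.4, 0.4]
width: 0.728
[0.6140587  0.30988405 0.00515466] [0.42466821 0.42162713 0.35548969] 64.08357453230549 [[ 0.997 -0.077  0.002]
 [-0.077 -0.997  0.001]
 [ 0.001 -0.001 -1.   ]]
```

The grip reads 64 mm, which matches the dish. Lifting and carrying it over.

```bash
python3 -m pendant '{"offset":[[0,0,-1],[0,0,-2],[0,0,-3],[0,0.5,-3],[-0.2,1.5,-2],[-0.3,2.5,0],[-0.3,3,0],[-0.3,3,0],[-0.3,3,0],[-0.2,2,0]],"dr":[[0,0,0],[0,0,0],[0,0,0],[0,0,0],[0,0,0],[0,0,0],[0,0,0],[0,0,0],[0,0,0],[0,0,0]],"jaw":[-1,-1,-1,-1,-1,-1,-1,-1,-1,-1]}'
python3 - <<'E'
from h import *
o=observe();print(o['ft_force'],o['width']*88);print(todelta((.5815,.1127,.0275)),rot(observe()['ee_rot']).as_matrix().round(3))
s=snapshot('wrist');save(s,'w10')
E
```

```text
t: 21.45
tcp_pos: [0.5857, 0.1544, 0.1258]
ee_rot: [-0.001, 0.999, -0.036, 0.003]
ft_force: [0.9, 0.4, -0.4]
width: 0.731
[ 0.91932555  0.4275406  -0.36865984] 64.33560820761898
[-0.17048808  4.21368133  9.81743603] [[ 0.997 -0.073  0.005]
 [-0.073 -0.997  0.002]
 [ 0.005 -0.003 -1.   ]]
```

View pics/w10.png

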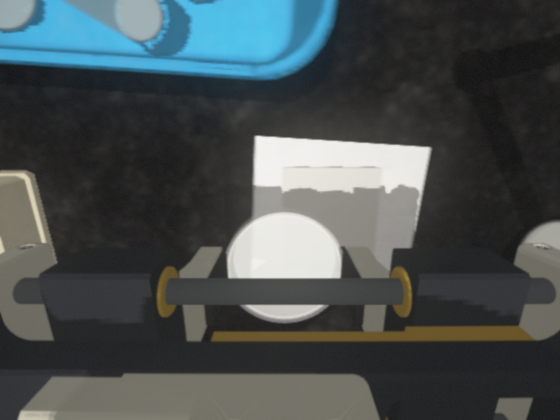

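The dish is held at (284,266), and the sheet on its dish shows beyond it at (332,200). Aligning above it and lowering to about 3.5 cm over the sheet.

```bash
python3 -m pendant '{"offset":[[0,0.8,0],[-0.1,1.0,0],[0,0.8,0.5],[0,0.5,1],[0,0.1,1.2],[0,0,1.2],[0,0,1],[0,0,0.5],[0,0,0],[0,0,0]],"dr":[[-0.1,-0.3,0],[0,0,0],[0,0,0],[0,0,0],[0,0,0],[0,0,0],[0,0,0],[0,0,0],[0,0,0],[0,0,0]],"jaw":[-1,-1,-1,-1,-1,-1,-1,-1,-1,-1]}'
python3 - <<'E'
from h import *
o=observe();print(o['ft_force'],o['width']*88);print(todelta((.5815,.1127,.0275)),rot(observe()['ee_rot']).as_matrix().round(3))
s=snapshot('wrist');C=cloud(s)
m=(np.hypot(C[...,0]-o['tcp_pos'][0],C[...,1]-o['tcp_pos'][1])<.05)&(abs(C[...,2]-o['tcp_pos'][2]-.01)<.006)&(s['frame'].min(2)>150)
print(m.sum(),cv2.minEnclosingCircle(C[m][:,:2].astype(np.float32)),np.median(C[m][:,2]))
save(s,'w11')
E
```

```text
t: 22.5
tcp_pos: [0.5812, 0.1188, 0.0656]
ee_rot: [0.0, 0.999, -0.037, -0.002]
ft_force: [-0.0, -0.2, -0.9]
width: 0.731
[-0.00854808 -0.1809515  -0.91517967] 64.30184721034816
[0.08193854 0.60675367 3.81472602] [[ 0.997 -0.073 -0.003]
 [-0.073 -0.997 -0.001]
 [-0.003  0.001 -1.   ]]
7485 ((0.5804039835929871, 0.1191454753279686), 0.03524840623140335) 0.07681975445004305
```

View pics/w11.png

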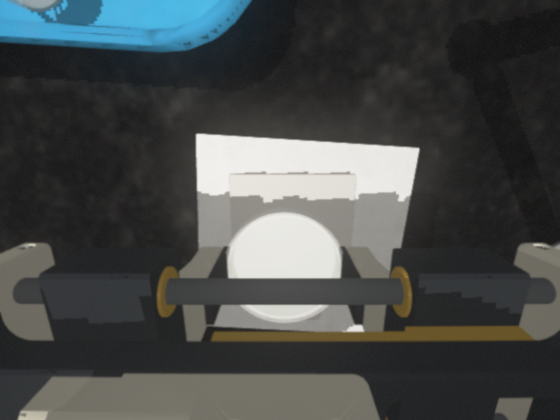

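```bash
python3 -m pendant '{"offset":[[0.1,0.3,0],[0,0.25,0.2],[0,0.05,0.5],[0,0,0.7],[0,0,0.7],[0,0,0.6],[0,0,0.4],[0,0,0.2],[0,0,0],[0,0,0]],"dr":[[0,0.2,0],[0,0,0],[0,0,0],[0,0,0],[0,0,0],[0,0,0],[0,0,0],[0,0,0],[0,0,0],[0,0,0]],"jaw":[-1,-1,-1,-1,-1,-1,-1,-1,-1,-1]}'
python3 - <<'E'
from h import *
o=observe();print(o['ft_force'],o['width']*88);print(todelta((.5818,.1127,.0275)),rot(observe()['ee_rot']).as_matrix().round(3))
E
```

```text
t: 23.55
tcp_pos: [0.5826, 0.1126, 0.0307]
ee_rot: [-0.0, 0.999, -0.037, 0.001]
ft_force: [-0.4, -0.5, -1.0]
width: 0.727
[-0.38508088 -0.48966413 -0.98188997] 64.01374884192228
[-0.08232894 -0.00650573  0.32367165] [[ 0.997 -0.073  0.002]
 [-0.073 -0.997 -0.   ]
 [ 0.002 -0.    -1.   ]]
```

```bash
python3 -m pendant '{"offset":[[-0.08,0,0.1],[0,0,0.1],[0,0,0.1],[0,0,0.05],[0,0,0],[0,0,0],[0,0,0],[0,0,0],[0,0,0],[0,0,0]],"dr":[[0,0,0],[0,0,0],[0,0,0],[0,0,0],[0,0,0],[0,0,0],[0,0,0],[0,0,0],[0,0,0],[0,0,0]],"jaw":[-1,-1,-1,-1,-1,-1,-1,-1,-1,-1]}'
python3 - <<'E'
from h import *
o=observe();print(o['ft_force'],o['width']*88,o['tcp_pos'],todelta((.5818,.1127,.0275)))
E
```

```text
t: 24.55
tcp_pos: [0.5824, 0.113, 0.0279]
ee_rot: [-0.0, 0.999, -0.036, 0.002]
ft_force: [-0.8, -0.5, -0.9]
width: 0.729
[-0.80990301 -0.53258576 -0.85335844] 64.15694428550509 [0.58235326 0.11297996 0.0279448 ] [-0.0533194   0.03199791  0.04423082]
```

```bash
python3 -m pendant '{"offset":[[-0.05,0.03,0.05],[0,0,0.05],[0,0,0.05],[0,0,0],[0,0,0],[0,0,0],[0,0,0],[0,0,0],[0,0,0],[0,0,0]],"dr":[[0,0,0],[0,0,0],[0,0,0],[0,0,0],[0,0,0],[0,0,0],[0,0,0],[0,0,0],[0,0,0],[0,0,0]],"jaw":[-1,-1,-1,-1,-1,-1,-1,-1,-1,-1]}'
python3 - <<'E'
from h import *
o=observe();print(o['ft_force'],o['width']*88,o['tcp_pos'],todelta((.5818,.1127,.0275)))
E
```

```text
t: 25.55
tcp_pos: [0.5818, 0.1127, 0.0264]
ee_rot: [-0.0, 0.999, -0.036, 0.002]
ft_force: [0.1, 0.2, -0.5]
width: 0.729
[ 0.11118315  0.21467149 -0.46967172] 64.17090674534083 [0.58183931 0.11272422 0.02639795] [-0.00328629  0.00257558 -0.11022218]
```

```bash
python3 -m pendant '{"offset":[[0,0,0.03],[0,0,0],[0,0,0],[0,0,0],[0,0,0],[0,0,0],[0,0,0],[0,0,0],[0,0,0],[0,0,0]],"dr":[[0,0,0],[0,0,0],[0,0,0],[0,0,0],[0,0,0],[0,0,0],[0,0,0],[0,0,0],[0,0,0],[0,0,0]],"jaw":[-1,-1,0.48,0.52,0.56,0.6,0.65,0.7,0.75,0.8]}'
python3 - <<'E'
from h import *
o=observe();print(o['ft_force'],o['width']*88,o['tcp_pos'])
s=snapshot('wrist');save(s,'w12')
E
```

```text
t: 26.55
tcp_pos: [0.5822, 0.1128, 0.0263]
ee_rot: [-0.001, 0.999, -0.036, 0.002]
ft_force: [-0.2, -0.5, 0.4]
width: 0.889
[-0.20956784 -0.53100243  0.42551994] 78.20835042225599 [0.58219759 0.11281908 0.02633605]
```

View pics/w12.png

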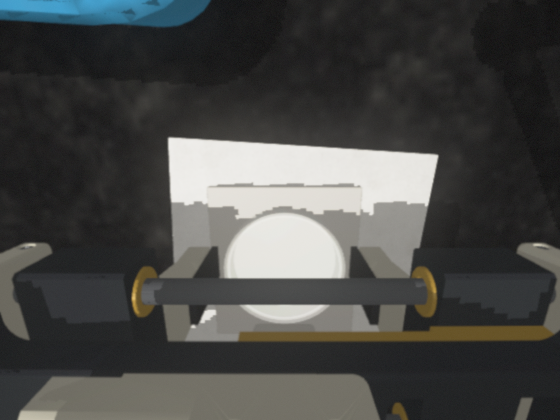

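The dish stands free between the fingers at (285,267). Raising straight up.

```bash
python3 -m pendant '{"offset":[[0,0,-0.5],[0,0,-1],[0,0,-2],[0,0,-3],[0,0,-3],[0,0,-3],[-1,0,-3],[-2,-0.5,-3],[-2,-1,-2],[-1,-1,-1]],"dr":[[0,0,0],[0,0,0],[0,0,0],[0,0,0],[0,0,0],[0,0,0],[0,0,0],[0,0,0],[0,0,0],[0,0,0]],"jaw":[1,1,1,1,1,1,1,1,1,1]}'
python3 - <<'E'
from h import *
o=observe();print(o['tcp_pos'],o['joints'],o['ft_force'])
s=snapshot('wrist');C=cloud(s);save(s,'w13')
def circ(z0,z1,r=.06):
    m=(np.hypot(C[...,0]-.581,C[...,1]-.113)<r)&(C[...,2]>z0)&(C[...,2]<z1);m=cv2.morphologyEx(m.astype(np.uint8),cv2.MORPH_OPEN,np.ones((3,3)))>0
    P=C[m];return m.sum(),P.mean(0),cv2.minEnclosingCircle(P[:,:2].astype(np.float32))
print('dish',circ(.033,.046,.045))
m=(np.hypot(C[...,0]-.581,C[...,1]-.113)<.08)&(C[...,2]>.018)&(C[...,2]<.03);P=C[m];print('sheet',cv2.minAreaRect(P[:,:2].astype(np.float32)),P[:,2].mean())
m=(np.hypot(C[...,0]-.532,C[...,1]-.117)<.03)&(C[...,2]>.046)&(C[...,2]<.06);P=C[m];print('tab',m.sum(),cv2.minAreaRect(P[:,:2].astype(np.float32)))
a=snapshot('scene');b=snapshot('side')
save(a,'scene2');save(b,'side2')
for q in ('lens_center','lens_handle','elbow'):
    p=[(spot_point(n,q)or[None])[0] for n in('scene','side')]
    print(q,p)
    if all(p): print(tri(a,p[0]['pixel'],b,p[1]['pixel']))
# cloud: lens ring
for s,n in((a,'scene'),(b,'side')):
    D=cloud(s);m=(np.hypot(D[...,0]-.51,D[...,1]+.105)<.09)&(D[...,2]>.165)&(D[...,2]<.205);P=D[m];print(n,m.sum(),cv2.minAreaRect(P[:,:2].astype(np.float32)))
    m=(np.hypot(D[...,0]-.446,D[...,1]+.135)<.05)&(D[...,2]>.21)&(D[...,2]<.26);P=D[m];print('handle',m.sum(),P.mean(0),P.min(0),P.max(0))
E
```

```text
t: 27.6
tcp_pos: [0.5213, 0.1406, 0.255]
ee_rot: [-0.001, 0.999, -0.038, 0.003]
ft_force: [0.2, 0.3, 0.4]
width: 0.998
[0.52130086 0.14064696 0.25501705] [ 0.62855063  0.11433149 -0.24701986  0.00267722 -1.20444018  0.86598847] [0.17600903 0.28166866 0.35727485]
dish (np.int64(2383), array([0.58202318, 0.11325932, 0.03758108]), ((0.5813161134719849, 0.11327356845140457), 0.034572552889585495))
sheet ((0.5770660638809204, 0.11375577747821808), (0.09028364717960358, 0.0995522141456604), 85.66773223876953) 0.022442731277349328
tab 242 ((0.5326695442199707, 0.11692166328430176), (0.038404181599617004, 0.009117309004068375), 86.10031127929688)
lens_center [{'pixel': [342.5, 244.1], 'p': 0.96}, {'pixel': [208.2, 258.0], 'p': 0.9}]
(array([ 0.51441294, -0.10550698,  0.17621723]), np.float64(0.0049241798866997335))
lens_handle [{'pixel': [337.3, 236.4], 'p': 0.68}, {'pixel': [181.1, 243.3], 'p': 0.71}]
(array([ 0.44754863, -0.13436987,  0.2550519 ]), np.float64(0.0024599353325675645))
elbow [{'pixel': [352.7, 204.9], 'p': 0.77}, {'pixel': [284.6, 266.7], 'p': 0.93}]
(array([0.71902071, 0.00874199, 0.16010152]), np.float64(0.020627699662981346))
scene 1205 ((0.5097176432609558, -0.10639950633049011), (0.1495368778705597, 0.12461528927087784), 65.8018569946289)
handle 98 [ 0.4394505  -0.14322708  0.2325085 ] [ 0.43328016 -0.15022756  0.21021365] [ 0.44896951 -0.13236554  0.25149368]
side 1375 ((0.5134005546569824, -0.10646627098321915), (0.13615117967128754, 0.12835469841957092), 71.24620819091797)
handle 56 [ 0.44936603 -0.13965005  0.23428678] [ 0.43783363 -0.14683591  0.21146388] [ 0.45574982 -0.12950967  0.25035234]
```

View pics/w13.png

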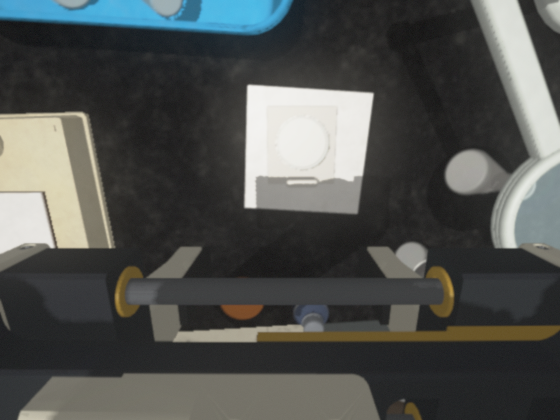

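View pics/side2.png

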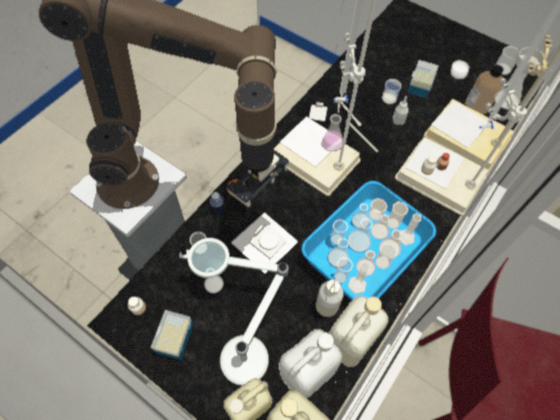

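The stack is good: the upper dish at (0.5813, 0.1133) stands on the level sheet above the lower dish at (0.581, 0.1126). In the side view the magnifier lens is at (208,257), its handle at (185,244), its elbow at (283,269), and a wash bottle stands near the elbow's goal at (330,297). I'll work out the hinge geometry and clearances.

```bash
cat > mag.py <<'E'
import numpy as np
from scipy.optimize import brentq,least_squares
def fk(S,a1,b):  # a1 link1 angle, b bend
    E=S+.26*np.array([np.cos(a1),np.sin(a1)]);d=np.array([np.cos(a1+b),np.sin(a1+b)])
    return E,E+.23*d,E+.306*d
def ik(S,P,l2):
    v=np.array(P)-S;r=np.hypot(*v);b=np.arccos((r*r-.26**2-l2**2)/(2*.26*l2))
    a1=np.arctan2(v[1],v[0])-np.arctan2(l2*np.sin(b),.26+l2*np.cos(b));return a1,b
E
python3 - <<'E'
from h import *; from mag import *
a=snapshot('scene');b=snapshot('side')
for s,n in((a,'scene'),(b,'side')):
    D=cloud(s).reshape(-1,3)
    m=(np.hypot(D[:,0]-.76,D[:,1]+.26)<.09)&(D[:,2]>.004)&(D[:,2]<.03);P=D[m];print(n,'foot',m.sum(),cv2.minAreaRect(P[:,:2].astype(np.float32)))
    m=(np.hypot(D[:,0]-.76,D[:,1]+.26)<.04)&(D[:,2]>.1)&(D[:,2]<.21);P=D[m];print('post',m.sum(),P.mean(0))
    m=(np.hypot(D[:,0]-.72,D[:,1]-.0)<.03)&(D[:,2]>.19)&(D[:,2]<.21);P=D[m];print('elbow top',m.sum(),P.mean(0))
    m=(D[:,0]>.74)&(D[:,0]<.96)&(D[:,1]>-.12)&(D[:,1]<.2)&(D[:,2]>.14)&(D[:,2]<.3);P=D[m]
    G={}
    for p in P: G.setdefault((int(p[0]*50)*2,int(np.floor(p[1]*50))*2),[]).append(p[2])
    print({k:(len(v),round(float(max(v)),3)) for k,v in sorted(G.items()) if len(v)>1})
cv2.imwrite('pics/c3.png',cv2.resize(b['frame'][230:390,200:380,::-1],None,fx=3.7,fy=3.7,interpolation=3))
E
```

```text
scene foot 1292 ((0.7560685276985168, -0.26502788066864014), (0.1445169895887375, 0.16885575652122498), 24.267789840698242)
post 306 [ 0.74915496 -0.25421453  0.15404096]
elbow top 50 [ 0.71137018 -0.00327014  0.19677059]
{(74, -12): (6, 0.168), (74, -10): (3, 0.166), (82, 2): (6, 0.15), (82, 4): (2, 0.146), (84, 0): (15, 0.158), (84, 2): (69, 0.192), (84, 4): (61, 0.192), (84, 6): (9, 0.157), (86, 0): (25, 0.251), (86, 2): (60, 0.252), (86, 4): (24, 0.239), (86, 6): (2, 0.16), (88, -12): (81, 0.203), (88, -10): (31, 0.19), (88, 0): (8, 0.243), (88, 2): (9, 0.253), (88, 4): (3, 0.191), (88, 14): (3, 0.171), (88, 16): (3, 0.171), (90, -12): (30, 0.208), (90, -10): (26, 0.201), (90, 14): (30, 0.169), (90, 16): (18, 0.174), (92, -12): (47, 0.27), (92, -10): (2, 0.203), (92, -8): (45, 0.195), (92, -6): (89, 0.202), (92, -4): (74, 0.202), (92, -2): (65, 0.196), (92, 0): (48, 0.198), (92, 2): (44, 0.194), (92, 4): (25, 0.184), (92, 14): (4, 0.172), (92, 16): (12, 0.17), (94, -12): (25, 0.271), (94, -8): (49, 0.207), (94, -6): (31, 0.212), (94, -4): (30, 0.21), (94, -2): (37, 0.212), (94, 0
[... 475 characters left out ...]
: (74, 0.254), (86, 4): (36, 0.239), (86, 6): (4, 0.19), (88, -12): (8, 0.195), (88, 0): (16, 0.237), (88, 2): (74, 0.255), (88, 4): (46, 0.195), (88, 6): (9, 0.148), (90, -12): (47, 0.205), (90, -10): (21, 0.204), (90, 2): (7, 0.15), (90, 4): (8, 0.152), (90, 14): (20, 0.171), (90, 16): (36, 0.17), (92, -12): (27, 0.273), (92, -10): (8, 0.2), (92, -8): (7, 0.184), (92, -6): (8, 0.189), (92, -4): (4, 0.194), (92, -2): (4, 0.184), (92, 0): (2, 0.186), (92, 14): (11, 0.169), (92, 16): (12, 0.172), (94, -12): (47, 0.27), (94, -8): (60, 0.202), (94, -6): (50, 0.21), (94, -4): (49, 0.213), (94, -2): (41, 0.208), (94, 0): (46, 0.21), (94, 2): (43, 0.207), (94, 4): (35, 0.207), (94, 6): (9, 0.197)}
```

View pics/c3.png

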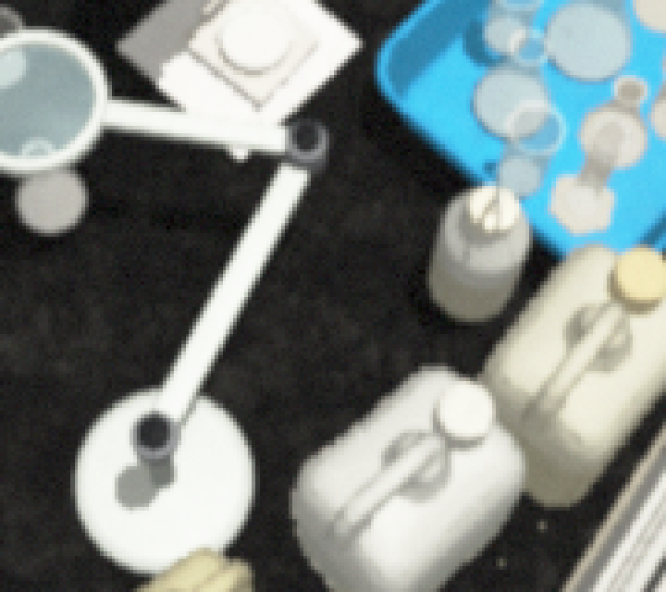

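The elbow's goal at about (0.78, 0.00) leaves roughly 3 cm to the wash bottle, whose shoulder starts at x≈0.835. I'll go above the handle and measure it closely.

```bash
python3 -m pendant '{"offset":[[-0.5,1,-1],[-0.8,2.5,-1],[-1,3,-1],[-1,3.3,-1],[-1,3.5,0],[-1,3.5,0],[-1,3.5,0],[-1,3.3,0],[-0.8,3,0],[-0.5,1.5,0]],"dr":[[0,0,0],[0,0,0],[0,0,0],[0,0,0],[0,0,0],[0,0,0],[0,0,0],[0,0,0],[0,0,0],[0,0,0]],"jaw":[1,1,1,1,1,1,1,1,1,1]}'
python3 - <<'E'
from h import *
o=observe();print(o['tcp_pos'],rot(o['ee_rot']).as_matrix().round(3),o['joints'])
s=snapshot('wrist');save(s,'w14')
for q in ('lens_handle','lens_center','elbow'):print(q,spot_point('wrist',q))
E
```

```text
t: 29.15
tcp_pos: [0.4036, -0.1509, 0.3001]
ee_rot: [0.002, 0.999, -0.037, 0.004]
ft_force: [0.6, -0.1, 0.2]
width: 0.999
[ 0.40355385 -0.15089901  0.30005925] [[ 0.997 -0.074  0.007]
 [-0.074 -0.997 -0.004]
 [ 0.007  0.004 -1.   ]] [ 0.10854121 -0.1094839  -0.37061963  0.00529348 -1.30325858  1.38666605]
lens_handle [{'pixel': [260.1, 181.2], 'p': 0.94}]
lens_center [{'pixel': [223.4, 97.2], 'p': 0.56}]
elbow []
```

View pics/w14.png

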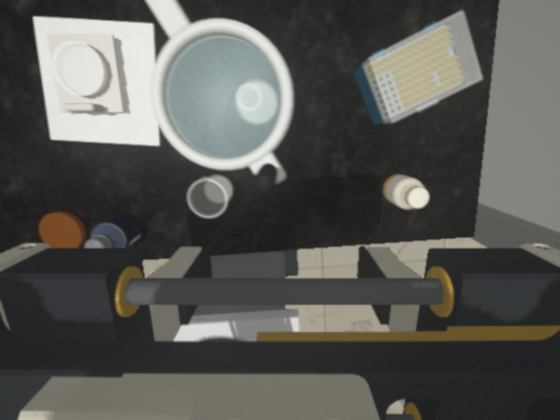

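The lens ring is centred near (222,94), and the black handle post stands at about (264,170), dark on a dark background. I'll use depth for it.

```bash
python3 - <<'E'
from h import *; from mag import *
s=snapshot('wrist');C=cloud(s)
m=(C[...,2]>.212)&(C[...,2]<.262);m[235:]=0
ys,xs=np.nonzero(m);print('handle px',xs.min(),xs.max(),ys.min(),ys.max(),m.sum())
P=C[m];T=P[P[:,2]>.243];print(P.mean(0),P.min(0),P.max(0),'top',len(T),T.mean(0),cv2.minEnclosingCircle(T[:,:2].astype(np.float32)))
m=(C[...,2]>.180)&(C[...,2]<.196)&(s['frame'].min(2)>110);m[235:]=0
P=C[m];d=np.hypot(P[:,0]-.511,P[:,1]+.106);P=P[(d<.068)&(d>.045)]
f=least_squares(lambda q:np.hypot(P[:,0]-q[0],P[:,1]-q[1])-q[2],[.511,-.106,.057]);print('ring',len(P),f.x,f.cost,np.median(P[:,2]))
print(spot_point('wrist','lens_handle'),atz(s,(260.1,181.2),.249))
cv2.imwrite('pics/w14c.png',cv2.resize(np.clip(s['frame'][130:220,210:330,::-1].astype(float)*2,0,255).astype(np.uint8),None,fx=5,fy=5,interpolation=3))
E
```

```text
handle px 253 276 167 194 512
[ 0.44561509 -0.13816181  0.24383502] [ 0.43510649 -0.146192    0.21275221] [ 0.45243663 -0.12868616  0.25127939] top 393 [ 0.444379   -0.13769247  0.24773709] ((0.443591445684433, -0.13750115036964417), 0.00879177451133728)
ring 6310 [ 0.51045419 -0.10396765  0.05662369] 0.04804172478115457 0.18894269421210808
[{'pixel': [262.0, 183.9], 'p': 0.77}] [ 0.44587297 -0.13482196  0.249     ]
```

View pics/w14c.png

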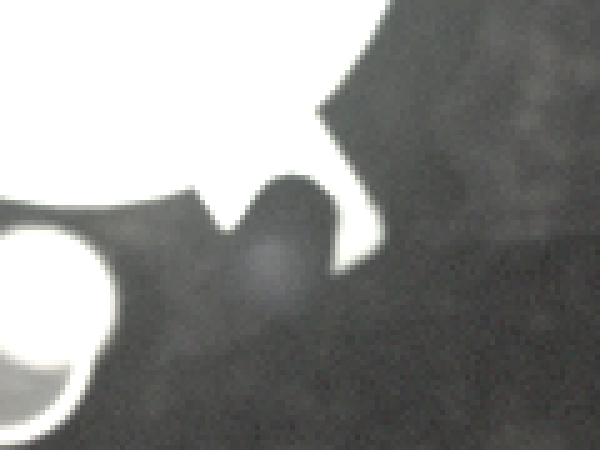

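The handle's axis is at (0.4437, -0.1375) with its top at 0.249. The ring centre is 75 mm away, which matches the 76 mm given. Moving over the handle, then part of the way down.

```bash
python3 -m pendant '{"offset":[[0.8,-0.4,0],[1.2,-0.5,0],[1.0,-0.4,0],[0.6,-0.2,0],[0.2,0,0.3],[0,0,0.8],[0,0,1],[0,0,0.8],[0,0,0],[0,0,0]],"dr":[[0.2,-0.4,0],[0,0,0],[0,0,0],[0,0,0],[0,0,0],[0,0,0],[0,0,0],[0,0,0],[0,0,0],[0,0,0]],"jaw":[1,1,1,1,1,1,1,1,1,1]}'
python3 - <<'E'
from h import *
print(todelta((.4437,-.1375,.212)),rot(observe()['ee_rot']).as_matrix().round(3)[:,2])
E
```

```text
t: 30.45
tcp_pos: [0.4482, -0.1327, 0.2657]
ee_rot: [0.0, 0.999, -0.034, -0.003]
ft_force: [0.3, -0.1, -0.4]
width: 1.004
[-0.38209508  0.50734987  5.37702105] [-0.005  0.    -1.   ]
```

```bash
python3 -m pendant '{"offset":[[-0.2,0.2,0],[-0.15,0.2,0.4],[-0.05,0.1,0.8],[0,0,0.9],[0,0,0.9],[0,0,0.9],[0,0,0.8],[0,0,0.4],[0,0,0],[0,0,0]],"dr":[[0,0.3,0],[0,0,0],[0,0,0],[0,0,0],[0,0,0],[0,0,0],[0,0,0],[0,0,0],[0,0,0],[0,0,0]],"jaw":[1,1,1,1,1,0,-1,-1,-1,-1]}'
python3 - <<'E'
from h import *
print(todelta((.4437,-.1375,.212)),rot(observe()['ee_rot']).as_matrix().round(3)[:,2],observe()['ft_force'])
E
```

```text
t: 31.45
tcp_pos: [0.4431, -0.1381, 0.2103]
ee_rot: [0.0, 0.999, -0.034, 0.0]
ft_force: [-0.4, 1.3, 0.2]
width: 0.602
[ 0.05221592 -0.0662756  -0.16806031] [ 0.001 -0.    -1.   ] [-0.44789151  1.32089963  0.18217243]
```

```bash
python3 -m pendant '{"offset":[[0,0,0],[0,0,0],[0,0,0],[0,0,0],[0,0,0],[0,0,0],[0,0,0],[0,0,0],[0,0,0],[0,0,0]],"dr":[[0,0,0],[0,0,0],[0,0,0],[0,0,0],[0,0,0],[0,0,0],[0,0,0],[0,0,0],[0,0,0],[0,0,0]],"jaw":[-1,-1,-1,-1,-1,-1,-1,-1,-1,-1]}'
python3 - <<'E'
from h import *; from mag import *
o=observe();print(o['ft_force'],o['width']*88,o['tcp_pos'])
T=np.array([.5812,.1130])
for S in ((.757,-.257),(.76,-.26),(.754,-.255)):
    S=np.array(S);a,b=ik(S,T,.23);E,L,H=fk(S,a,b);print(S,'goal E',E,'H',H,'q2',b-2,'cur',[x for x in fk(S,*ik(S,np.array([.4437,-.1375]),.306))])
    H0=np.array([.4437,-.1375]);
    print([tuple(np.round(fk(S,*ik(S,H0+(H-H0)*t,.306))[0],3)) for t in (0,.25,.5,.75,1)])
print(todelta((H[0],H[1],.2103)))
E
```

```text
t: 32.45
tcp_pos: [0.4439, -0.1381, 0.2114]
ee_rot: [0.0, 0.999, -0.034, 0.001]
ft_force: [-0.2, -0.2, -0.2]
width: 0.197
[-0.17087669 -0.22481444 -0.20925197] 17.309151993828134 [ 0.44393167 -0.13805648  0.21143441]
[ 0.757 -0.257] goal E [0.78250228 0.00174627] H [0.51468272 0.1497621 ] q2 -0.8358508039665871 cur [array([ 7.17107003e-01, -7.87109011e-05]), array([ 0.51160501, -0.10336922]), array([ 0.4437, -0.1375])]
[(np.float64(0.717), np.float64(-0.0)), (np.float64(0.76), np.float64(0.003)), (np.float64(0.785), np.float64(0.001)), (np.float64(0.793), np.float64(0.0)), (np.float64(0.783), np.float64(0.002))]
[ 0.76 -0.26] goal E [ 0.78104367 -0.00085301] H [0.5151647  0.15062099] q2 -0.8660277275070869 cur [array([ 0.7187028 , -0.00330068]), array([ 0.51200135, -0.10416945]), array([ 0.4437, -0.1375])]
[(np.float64(0.719), np.float64(-0.003)), (np.float64(0.76), np.float64(-0.0)), (np.float64(0.785), np.float64(-0.001)), (np.float64(0.792), np.float64(-0.002)), (np.float64(0.781), np.float64(-0.001))]
[ 0.754 -0.255] goal E [0.78337247 0.00333555] H [0.51439518 0.14923695] q2 -0.8130037964189127 cur [array([0.71594941, 0.00220061]), array([ 0.5113175 , -0.10280312]), array([ 0.4437, -0.1375])]
[(np.float64(0.716), np.float64(0.002)), (np.float64(0.759), np.float64(0.005)), (np.float64(0.785), np.float64(0.003)), (np.float64(0.793), np.float64(0.002)), (np.float64(0.783), np.float64(0.003))]
[  5.06350328 -29.14419143   0.12682357]
```

The handle is gripped (17.3 mm). I'll swing it on a slightly bowed path to keep the elbow clear of the wash bottle.

```bash
python3 -m pendant '{"offset":[[0,-0.6,0],[0.1,-1.2,0],[0.1,-1.6,0],[0.1,-1.9,0],[0.2,-2,0],[0.2,-2,0],[0.2,-2,0],[0.2,-2,0],[0.2,-2,0],[0.2,-1.7,0]],"dr":[[0,0,0],[0,0,0],[0,0,0],[0,0,0],[0,0,0],[0,0,0],[0,0,0],[0,0,0],[0,0,0],[0,0,0]],"jaw":[-1,-1,-1,-1,-1,-1,-1,-1,-1,-1]}'
python3 - <<'E'
from h import *; from mag import *
o=observe();print(o['ft_force'],o['ft_torque'],o['width']*88,o['tcp_pos'],rot(o['ee_rot']).as_matrix().round(3))
print(todelta((.5147,.150,.2110)))
S=np.array([.757,-.257]);print(fk(S,*ik(S,o['tcp_pos'][:2],.306)))
s=snapshot('side');save(s,'side3')
E
```

```text
t: 33.45
tcp_pos: [0.4694, 0.036, 0.2113]
ee_rot: [0.003, 0.999, -0.038, 0.0]
ft_force: [-0.8, -3.3, -0.6]
width: 0.198
[-0.77592027 -3.2806032  -0.57940802] [-1.35530534 -0.12218993 -0.33092678] 17.38308352179184 [0.46939711 0.03601224 0.21132053] [[ 0.997 -0.076 -0.   ]
 [-0.076 -0.997 -0.007]
 [ 0.     0.007 -1.   ]]
[  3.64650938 -11.71143615  -0.04314351]
(array([0.77355347, 0.00247251]), array([0.54493922, 0.02768211]), array([0.46939711, 0.03601224]))
```

View pics/side3.png

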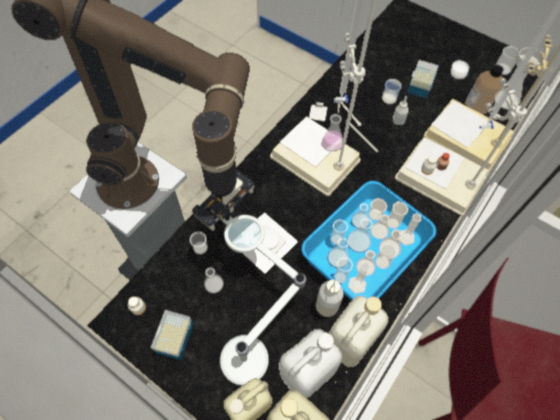

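The magnifier follows, with the lens at (245,234) and the elbow at (301,280), well clear of the wash bottle at (330,297). Continuing.

```bash
python3 -m pendant '{"offset":[[0.2,-0.8,0],[0.3,-1.2,0],[0.4,-1.5,0],[0.4,-1.6,0],[0.5,-1.6,0],[0.5,-1.5,0],[0.5,-1.2,0],[0.4,-0.8,0],[0.2,-0.3,0],[0,0,0]],"dr":[[0.3,0,0],[0,0,0],[0,0,0],[0,0,0],[0,0,0],[0,0,0],[0,0,0],[0,0,0],[0,0,0],[0,0,0]],"jaw":[-1,-1,-1,-1,-1,-1,-1,-1,-1,-1]}'
cat > look.py <<'E'
from h import *; from mag import *
import sys
o=observe();print(o['ft_force'],o['width']*88,o['tcp_pos'],rot(o['ee_rot']).as_matrix().round(3))
print(todelta((.5147,.150,.2110)))
S=np.array([.757,-.257]);print(fk(S,*ik(S,o['tcp_pos'][:2],.306)))
for n in ('wrist','side','scene'):
    s=snapshot(n);save(s,n+sys.argv[1]);C=cloud(s)
    m=(C[...,2]>.178)&(C[...,2]<.2)&(s['frame'].min(2)>110)
    P=C[m];q=np.array([float(sys.argv[2]),float(sys.argv[3]),.057])
    for _ in range(4):
        d=np.hypot(P[:,0]-q[0],P[:,1]-q[1]);Q=P[(d<.066)&(d>.047)]
        q=least_squares(lambda q:np.hypot(Q[:,0]-q[0],Q[:,1]-q[1])-q[2],q,loss='soft_l1',f_scale=.003).x
    print(n,'ring',len(Q),q,np.median(Q[:,2]))
    print([(x['pixel'],round(x['p'],2),atz(s,x['pixel'],.169).round(4)) for x in spot_point(n,'lens_center')][:2])
E
python3 look.py 4 .581 .113
```

```text
t: 34.5
tcp_pos: [0.5153, 0.1488, 0.2113]
ee_rot: [0.001, 0.999, -0.038, -0.0]
ft_force: [0.0, -4.1, 3.0]
width: 0.197
[ 0.01927353 -4.06324154  2.98696916] 17.33806880683306 [0.51527894 0.14881251 0.21125794] [[ 0.997 -0.075 -0.   ]
 [-0.075 -0.997 -0.003]
 [ 0.     0.003 -1.   ]]
[-0.06669393 -0.11410843  0.02548469]
(array([0.7835626 , 0.00163957]), array([0.58191148, 0.11225976]), array([0.51527894, 0.14881251]))
wrist ring 16206 [0.58962838 0.11346415 0.05475799] 0.18840020118581888
[([335.3, 125.9], 0.65, array([0.5907, 0.1086, 0.169 ]))]
side ring 412 [0.5934885  0.1099795  0.05719498] 0.1855062779868757
[([268.5, 221.1], 0.81, array([0.5835, 0.1132, 0.169 ])), ([214.1, 283.4], 0.26, array([ 0.5786, -0.1539,  0.169 ]))]
scene ring 365 [0.58615355 0.10560525 0.05678047] 0.186113388480322
[([297.6, 203.8], 0.8, array([0.5892, 0.1239, 0.169 ]))]
```

View pics/wrist4.png

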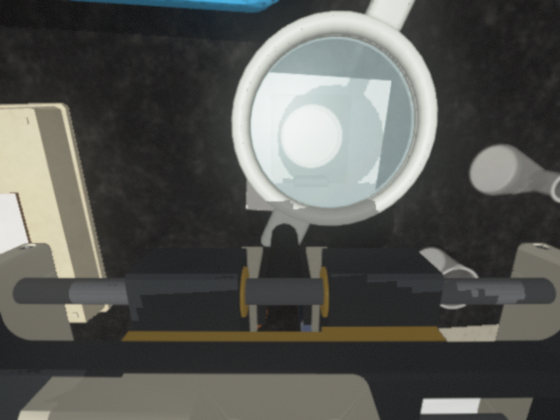

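View pics/side4.png

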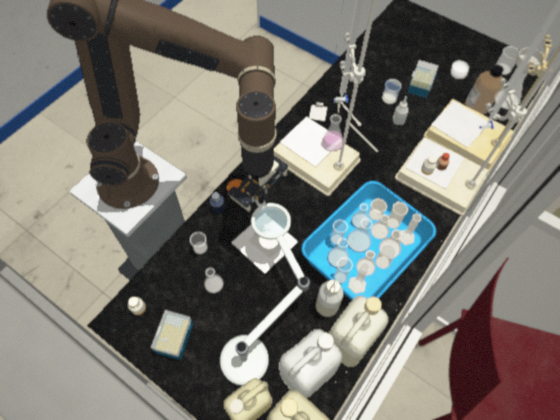

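In the wrist image the lens ring is centred near (335,117) and the dish shows through it at (311,136). Estimates of the ring's x disagree by 8 mm, so I'll fit its outline more carefully.

```bash
cat > ring.py <<'E'
from h import *; from mag import *
import sys
s=snapshot('wrist'); save(s,'wr'+sys.argv[1]); C=cloud(s)
# ring mask by depth only (ring top .189), then outer/inner contour -> world at z .189
m=((C[...,2]>.160)&(C[...,2]<.2)).astype(np.uint8); m[225:]=0
print('n',m.sum(), 'z pct',np.percentile(C[...,2][m>0],[5,25,50,75,95]).round(3))
cv2.imwrite('pics/rm'+sys.argv[1]+'.png',m*255)
# proj fit: radial edges of brightness from guess; ring is bright
P=C[m>0]
q=np.array([float(sys.argv[2]),float(sys.argv[3])])
th=np.arctan2(P[:,1]-q[1],P[:,0]-q[0]);r=np.hypot(P[:,0]-q[0],P[:,1]-q[1])
pts=[]
for t in np.arange(-np.pi,np.pi,np.pi/60):
    k=(abs((th-t+np.pi)%(2*np.pi)-np.pi)<np.pi/120)&(r<.085)
    if k.sum()>5:
        rr=np.percentile(r[k],99)
        pts.append(q+rr*np.array([np.cos(t),np.sin(t)]))
pts=np.array(pts)
f=least_squares(lambda v:np.hypot(pts[:,0]-v[0],pts[:,1]-v[1])-v[2],[*q,.063],loss='soft_l1',f_scale=.0015);print('outer',len(pts),f.x.round(4))
e=np.hypot(pts[:,0]-f.x[0],pts[:,1]-f.x[1])-f.x[2];print('inl',(abs(e)<.002).sum())
E
python3 ring.py 1 .585 .112
```

```text
n 35788 z pct [0.178 0.18  0.181 0.188 0.19 ]
outer 120 [0.5891 0.1128 0.0619]
inl 106
```

View pics/rm1.png

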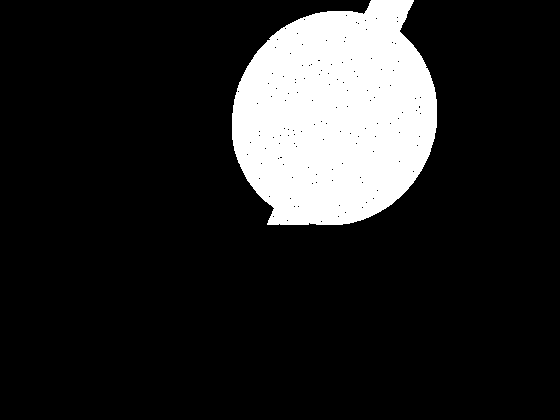

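```bash
python3 - <<'E'
from h import *; from mag import *
s=snapshot('wrist');C=cloud(s)
m=(C[...,2]>.212)&(C[...,2]<.256)&(np.hypot(C[...,0]-.518,C[...,1]-.149)<.02);ys,xs=np.nonzero(m);print(m.sum(),xs.min(),xs.max(),ys.min(),ys.max());P=C[m];print(P.min(0),P.max(0))
g=s['frame'][190:330,220:350,::-1].astype(float)*2
cv2.imwrite('pics/c5.png',cv2.resize(np.clip(g,0,255).astype(np.uint8),None,fx=5,fy=4.2,interpolation=3))
for S in ((.757,-.257),(.76,-.26),(.754,-.255)):
    S=np.array(S);E,L,H=fk(S,*ik(S,np.array([.589,.1128]),.23));print(E,H)
    E,L,H2=fk(S,*ik(S,np.array([.5812,.113]),.23));print('need dH',H2-H)
E
```

```text
2408 247 319 236 319
[0.50457557 0.13021693 0.21203801] [0.53133764 0.16652178 0.25558266]
[0.78994607 0.00090416] [0.52260043 0.14977428]
need dH [-7.91770572e-03 -1.21757644e-05]
[ 0.78854713 -0.00157194] [0.52306269 0.15059247]
need dH [-7.89798594e-03  2.85258365e-05]
[0.79076493 0.00238753] [0.52232985 0.14928412]
need dH [-7.93466713e-03 -4.71730771e-05]
```

View pics/c5.png

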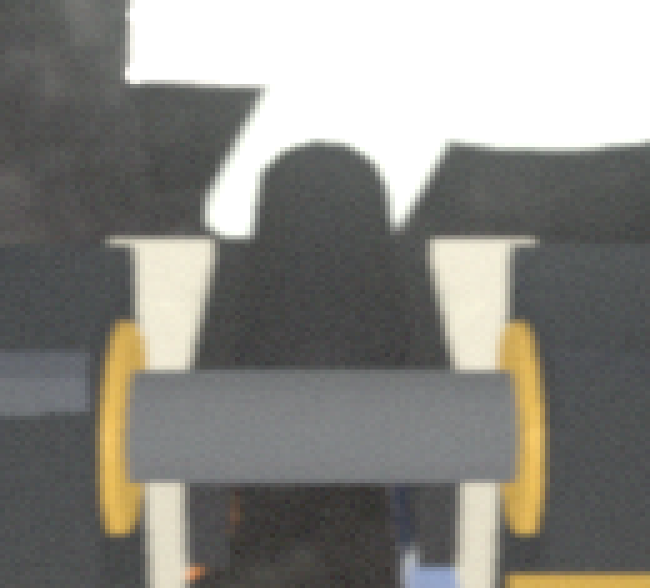

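```bash
python3 - <<'E'
from h import *; from mag import *
s=snapshot('wrist')
for p in ((.5226,.1498,.189),(.5153,.1488,.189),(.5813,.1133,.037),(.589,.1128,.189),(.5813,.1133,.189)): print(p,proj(s,p))
print('dish at',atz(s,(311,136),.037))
# tip edge of fingers / ring in side+scene: project both hypotheses as overlays
for n in('side','scene'):
    t=snapshot(n);im=cv2.resize(t['frame'][:,:,::-1],None,fx=4,fy=4,interpolation=3).copy()
    for c,col in (((.589,.1128),(0,0,255)),((.5813,.1133),(0,200,0))):
        pts=np.array([proj(t,(c[0]+.063*np.cos(a),c[1]+.063*np.sin(a),.189)) for a in np.linspace(0,6.28,60)])*4+1.5
        cv2.polylines(im,[pts.astype(int)],True,col,1)
    c=proj(t,(.585,.113,.189))*4; x,y=int(c[0]),int(c[1]); cv2.imwrite('pics/ov_'+n+'.png',im[y-140:y+140,x-180:x+180])
E
python3 -c "
import cv2,numpy as np
a=cv2.imread('pics/ov_side.png');b=cv2.imread('pics/ov_scene.png');cv2.imwrite('pics/ov.png',np.hstack([a,b]))"
```

```text
(0.5226, 0.1498, 0.189) [281.01534326 235.57565496]
(0.5153, 0.1488, 0.189) [283.34462656 245.57733307]
(0.5813, 0.1133, 0.037) [310.48418241 135.86305254]
(0.589, 0.1128, 0.189) [333.47586197 128.04170077]
(0.5813, 0.1133, 0.189) [333.02879057 141.20133107]
dish at [0.58110877 0.11273366 0.037     ]
```

View pics/ov.png

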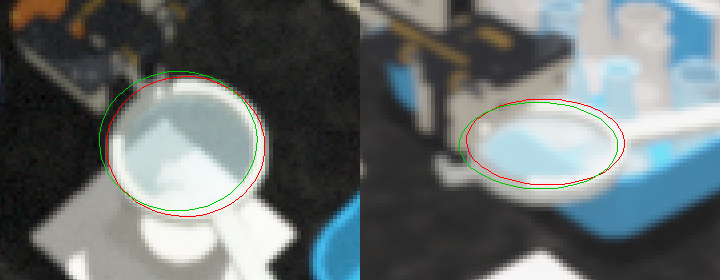

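```bash
python3 - <<'E'
from h import *; from mag import *
s=snapshot('wrist')
g=s['frame']
C=cloud(s);m=((C[...,2]>.160)&(C[...,2]<.2)).astype(np.uint8);m[215:]=0
c=max(cv2.findContours(m,cv2.RETR_EXTERNAL,cv2.CHAIN_APPROX_NONE)[0],key=len)[:,0]
c=c[(c[:,1]<205)&(c[:,1]>2)]
for z in (.189,.18,.169):
    P=np.array([atz(s,p,z) for p in c])
    f=least_squares(lambda v:np.hypot(P[:,0]-v[0],P[:,1]-v[1])-v[2],[.585,.113,.063],loss='soft_l1',f_scale=.001).x;print(z,f.round(4), s['xyz'])
# inner edge: bright ring -> lens darker
im=cv2.resize(g[0:260,200:470,::-1],None,fx=2.3,fy=2.3)
for (x,y),col in (((.589,.1128),(0,0,255)),((.5813,.1133),(0,200,0)),((.597,.112),(255,0,0))):
    pts=np.array([(proj(s,(x+.063*np.cos(a),y+.063*np.sin(a),.189))-[200,0])*2.3+.6 for a in np.linspace(0,6.28,80)]);cv2.polylines(im,[pts.astype(int)],True,col,1)
cv2.imwrite('pics/ovw.png',im)
E
```

```text
0.189 [0.5892 0.1125 0.0616] [0.59052273 0.14312648 0.37060481]
0.18 [0.5892 0.111  0.0646] [0.59052273 0.14312648 0.37060481]
0.169 [0.5891 0.1092 0.0683] [0.59052273 0.14312648 0.37060481]
```

View pics/ovw.png

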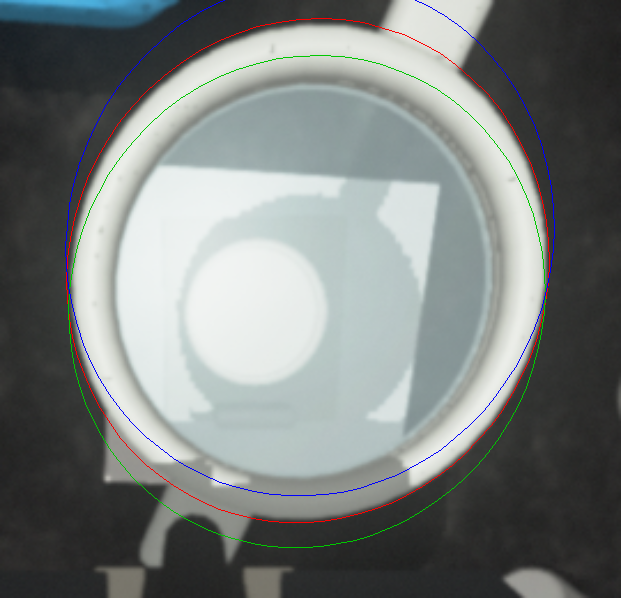

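Overlaid on the wrist picture, the red circle at (0.589, 0.1125) matches the ring, so the post slid about 7 mm in the pads. I'll regrip centred on the post at about (0.5226, 0.1495), then shift the lens by -8 mm in x.

```bash
python3 -m pendant '{"offset":[[0,0,0],[0,0,0],[0,0,0],[0,0,0],[0.3,-0.05,0],[0.3,-0.05,0],[0.15,0,0],[0,0,0],[0,0,0],[0,0,0]],"dr":[[0,0,0],[0,0,0],[0,0,0],[0,0,0],[0,0,0],[0,0,0],[0,0,0],[0,0,0],[0,0,0],[0,0,0]],"jaw":[-0.2,-0.2,-0.2,-0.2,-0.2,-0.2,-0.2,-1,-1,-1]}'
python3 -m pendant '{"offset":[[0,0,0],[0,0,0],[0,0,0],[0,0,0],[0,0,0],[0,0,0],[0,0,0],[0,0,0],[0,0,0],[0,0,0]],"dr":[[0,0,0],[0,0,0],[0,0,0],[0,0,0],[0,0,0],[0,0,0],[0,0,0],[0,0,0],[0,0,0],[0,0,0]],"jaw":[-1,-1,-1,-1,-1,-1,-1,-1,-1,-1]}'
cat > ring2.py <<'E'
from h import *; from mag import *
o=observe();print(o['tcp_pos'],o['width']*88,o['ft_force'],rot(o['ee_rot']).as_matrix().round(3)[:2,0])
s=snapshot('wrist');C=cloud(s);m=((C[...,2]>.160)&(C[...,2]<.2)).astype(np.uint8);m[215:]=0
c=max(cv2.findContours(m,cv2.RETR_EXTERNAL,cv2.CHAIN_APPROX_NONE)[0],key=len)[:,0]
c=c[(c[:,1]<205)&(c[:,1]>2)&(c[:,0]>2)&(c[:,0]<557)]
P=np.array([atz(s,p,.189) for p in c])
f=least_squares(lambda v:np.hypot(P[:,0]-v[0],P[:,1]-v[1])-v[2],[.585,.113,.063],loss='soft_l1',f_scale=.001).x
e=abs(np.hypot(P[:,0]-f[0],P[:,1]-f[1])-f[2]);print('lens',f.round(4),len(P),(e<.0015).sum(),'err to dish',(f[:2]-[.5813,.1132]).round(4))
E
python3 ring2.py
```

```text
t: 36.1
tcp_pos: [0.5225, 0.1481, 0.2104]
ee_rot: [0.002, 0.999, -0.037, -0.001]
ft_force: [0.5, -0.5, -1.0]
width: 0.194
t: 37.1
tcp_pos: [0.5225, 0.1481, 0.2104]
ee_rot: [0.002, 0.999, -0.037, -0.001]
ft_force: [1.2, -0.3, -0.4]
width: 0.194
[0.52251716 0.14814491 0.21038913] 17.085543063125318 [ 1.24924079 -0.25683333 -0.38771738] [ 0.997 -0.075]
lens [0.5896 0.1127 0.0616] 477 413 err to dish [ 0.0083 -0.0005]
```

```bash
python3 -m pendant '{"offset":[[-0.2,0,0],[-0.2,0,0],[-0.2,0,0],[-0.2,0,0],[0,0,0],[0,0,0],[0,0,0],[0,0,0],[0,0,0],[0,0,0]],"dr":[[0,0,0],[0,0,0],[0,0,0],[0,0,0],[0,0,0],[0,0,0],[0,0,0],[0,0,0],[0,0,0],[0,0,0]],"jaw":[-1,-1,-1,-1,-1,-1,-1,-1,-1,-1]}'
python3 ring2.py
```

```text
t: 38.15
tcp_pos: [0.5157, 0.1462, 0.2104]
ee_rot: [0.004, 0.999, -0.037, 0.0]
ft_force: [1.9, -1.6, -1.1]
width: 0.197
[0.51571988 0.14618353 0.21041576] 17.32907836522247 [ 1.90441977 -1.63040211 -1.06854995] [ 0.997 -0.075]
lens [0.5831 0.1114 0.0616] 476 413 err to dish [ 0.0018 -0.0018]
```

```bash
python3 -m pendant '{"offset":[[-0.1,-0.1,0],[-0.1,-0.1,0],[-0.05,-0.05,0],[0,0,0],[0,0,0],[0,0,0],[0,0,0],[0,0,0],[0,0,0],[0,0,0]],"dr":[[0,0,0],[0,0,0],[0,0,0],[0,0,0],[0,0,0],[0,0,0],[0,0,0],[0,0,0],[0,0,0],[0,0,0]],"jaw":[-1,-1,-1,-1,-1,-1,-1,-1,-1,-1]}'
python3 ring2.py
```

```text
t: 39.2
tcp_pos: [0.5145, 0.1477, 0.2104]
ee_rot: [0.005, 0.999, -0.038, 0.001]
ft_force: [3.2, -1.8, -1.5]
width: 0.198
[0.51448275 0.14771883 0.21039946] 17.45681551651272 [ 3.15714888 -1.79666685 -1.53630123] [ 0.997 -0.075]
lens [0.5817 0.1127 0.0616] 476 412 err to dish [ 0.0004 -0.0005]
```

Within 1 mm. Releasing and rising straight up.

```bash
python3 -m pendant '{"offset":[[0,0,0],[0,0,0],[0,0,0],[0,0,0],[0,0,0],[0,0,0],[0,0,-0.5],[0,0,-1.5],[0,0,-2.5],[0,0,-2.5]],"dr":[[0,0,0],[0,0,0],[0,0,0],[0,0,0],[0,0,0],[0,0,0],[0,0,0],[0,0,0],[0,0,0],[0,0,0]],"jaw":[-0.5,0,0.2,0.2,0.2,0.2,0.2,0.2,0.2,0.2]}'
python3 ring2.py
python3 -m pendant '{"offset":[[-0.5,-0.5,-2.5],[-1,-1,-2],[-1.5,-1.5,-1],[-1.5,-1.5,0],[-1,-1,0],[-0.5,-0.5,0],[0,0,0],[0,0,0],[0,0,0],[0,0,0]],"dr":[[0,0,0],[0,0,0],[0,0,0],[0,0,0],[0,0,0],[0,0,0],[0,0,0],[0,0,0],[0,0,0],[0,0,0]],"jaw":[0.2,0.2,0.2,0.2,0.2,0.2,0.2,0.2,0.2,0.2]}'
python3 ring2.py
python3 - <<'E'
from h import *
for n in('side','scene','wrist'):
    s=snapshot(n);save(s,n+'9')
    C=cloud(s);m=(np.hypot(C[...,0]-.532,C[...,1]-.117)<.03)&(C[...,2]>.044)&(C[...,2]<.06);print(n,'tab',m.sum(),C[m].mean(0) if m.any() else '')
E
```

```text
t: 40.25
tcp_pos: [0.5119, 0.1482, 0.2799]
ee_rot: [0.007, 0.999, -0.038, -0.002]
ft_force: [-0.5, -0.3, -0.4]
width: 0.602
[0.51193028 0.14822066 0.27989367] 53.00475238702596 [-0.47094037 -0.27140273 -0.38526861] [ 0.997 -0.076]
lens [0.5822 0.1127 0.0621] 484 331 err to dish [ 0.0009 -0.0005]
t: 41.3
tcp_pos: [0.4582, 0.2149, 0.3455]
ee_rot: [0.003, 0.999, -0.039, 0.003]
ft_force: [-1.0, -1.0, -0.5]
width: 0.595
[0.45819075 0.21489892 0.34545307] 52.38334821207298 [-0.98052996 -1.03946746 -0.53790836] [ 0.997 -0.077]
lens [0.5796 0.1142 0.0626] 428 286 err to dish [-0.0017  0.001 ]
side tab 2 [0.53564672 0.09609482 0.04859319]
scene tab 31 [0.53024112 0.11047089 0.04888185]
wrist tab 20 [0.53277258 0.13505825 0.04893763]
```

View pics/wrist9.png

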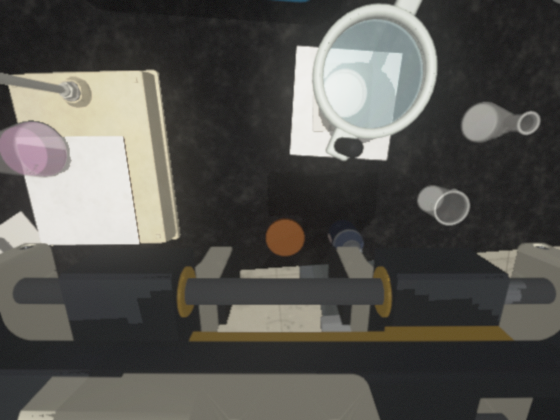

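View pics/side9.png

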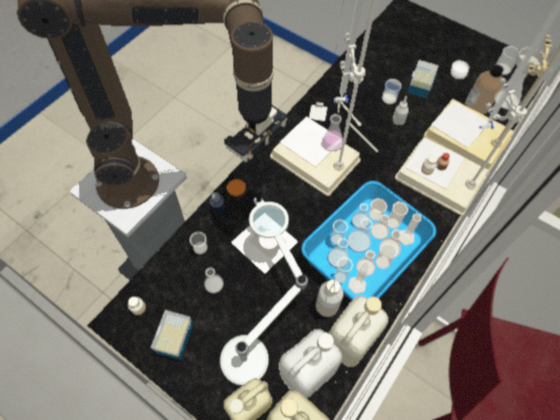

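View pics/scene9.png

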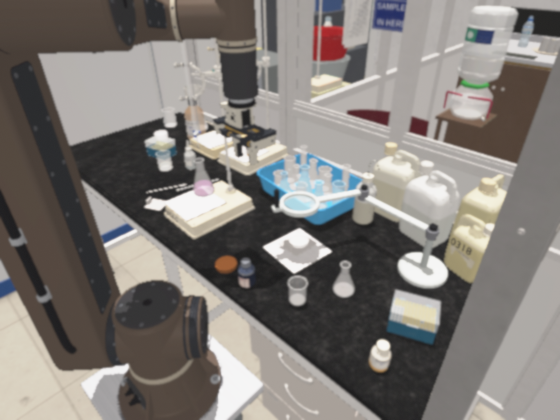

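The wrist view shows the lens ring at (376,72) with the stack beneath it. The scene view shows the stack at (299,243) and the bystanders where they were. I'll make one check of the stack, then hand in.

```bash
python3 - <<'E'
from h import *
s=snapshot('scene');C=cloud(s)
m=(np.hypot(C[...,0]-.581,C[...,1]-.113)<.045)&(C[...,2]>.031)&(C[...,2]<.045);P=C[m]
print(m.sum(),cv2.minEnclosingCircle(P[:,:2].astype(np.float32)),np.median(P[:,2]))
w=snapshot('wrist');print('dish px expected',proj(w,(.5813,.1133,.037)))
print(observe()['qd'].round(3))
from rig import hand_in
print(hand_in())
E
```

```text
227 ((0.5814846754074097, 0.11021058261394501), 0.037329815328121185) 0.03684908042663737
dish px expected [343.57097744  93.14048272]
[ 0.004 -0.002  0.    -0.001 -0.001  0.001]
the job is handed in; nothing more can be done
None
```

The job is done and handed in at about 41.5 s of the 69 s. The larger tabbed sheet covers the lower dish, and the clear upper dish stands on it. The magnifier lens is centred over the upper dish, and the gripper has let go and moved clear.

- **Sheet:** measured after release, it is level and its centre is at (0.582, 0.113). That is about 1 mm from the lower dish at (0.581, 0.1126).
- **Upper dish:** the close wrist view put it at (0.5813, 0.1133). The last scene check gave (0.5815, 0.110), which is a coarser view but within its error, with the top at 0.037 m as expected.
- **Magnifier:** while I swung it, the handle post slid about 7 mm in the grip. I regripped it and moved the lens into place. After release, the lens centre measured 1 mm from the upper dish's centre in one view and 2 mm in the other. The error was on opposite sides in x, so the true offset should be within about 2 mm.
- **Not measured:** I did not measure the lower dish again once the sheet covered it. The sheet stayed within 1 mm when the upper dish was set down. I checked the bystanders only by eye in the last pictures, where none looked moved.

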